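# Fetch the marker pen from behind the reagent bottles

### The arm

A 6-joint arm with a two-finger parallel gripper is mounted at the origin on a cart in front of the work surface, level with it; the furniture and walls round the work are solid. World frame = base frame: x ahead of the robot, y to its left, z up, the work surface at z = 0. Lengths are in m, angles in rad, forces in N, time in s.
With the tool pointing down it reaches from about 0.4 to 0.825 m from the base axis. Payload 7 kg.
Tool frame: the origin (TCP) lies between the finger pads; the fingertips stand ctrl.nose_length ahead of it and the grasp point (between the pads) lies 3 mm ahead of it (ctrl.nose_length is the distance from the TCP to the fingertips, in m); z points along the fingers, y is the line along which they close (so a half turn about z gives the same grasp; the last joint's range is limited). The gripper opens to 88 mm and grips with 3 to 60 N. Pads are 19 mm wide; open, the fingers measure 130 mm over their backs; the gripper's body (78 mm by 193 mm) begins 47 mm behind the grasp point.
Start: joints at [0.288, 0.359, 0.012, 0, -1.224, -0.288], TCP at [0.675, -0, 0.249] pointing down, gripper open.
Joint ranges: [-3.07, 3.07], [-1.43, 2.12], [-1.02, 1.25], [-3.03, 1.67], [-3.05, -0], [-3.03, 3.03]. Speed limits (rad/s): [2.39, 2.39, 3.01, 3.14, 3.14, 3.14].

### API

Orientations are given as a rotation vector (axis times angle).
In Python, from rig import ctrl gives the robot as it stands.
- The arm moves only by the tool servo_tool, never from a script. Its argument "increments" is a list of rows, each an object with "linear": the shift along the tool's x, y, z in cm, a list of three; "delta_rot": the turn, a rotation vector about the tool's x, y, z in degrees, a list of three. A call has 1 to 12 rows; each row is the pose to reach, as a shift and turn from the pose commanded when the call began, along the tool's axes at that moment; what a row does not reach only later rows make up. A row lasts 1/12 s, in which the tool goes at most 41.7 mm and 7.16 degrees, less where a joint would pass 70% of its speed; a pose out of reach is approached as far as the arm can. A call with a gripper value outside its range is refused whole. "gripper" is the opening, from -1 (shut) to 1 (fully open), so that 0 is half open, set as the call begins (left out, the last holds). The fingers move at their own pace and stop on an object; "squeeze" is the grip in N (left out, the last holds). Time passes only in rows, so rows that repeat a pose let the fingers close. It gives the time, the measured TCP pose, the force, the opening and the grip force at its end, in the units of the state.
- ctrl.observe(): the state, without advancing time (a new reading comes with each control period).
- ctrl.get_image(name): name is "scene" or "side" or "wrist"; returns the picture (480x640x3 uint8, blue, green, red); there is no depth.
- ctrl.get_calibration(name): a dict with "fx", "fy", "cx", "cy" (pixels), "R" (3x3) and "t" (3): a world point X has camera coordinates R X + t. Camera axes: x right, y down, z forward; pixel columns grow to the right and rows downward; lengths in m; the calibration is good to about 2 mm. The wrist camera is an equidistant fisheye: a pixel r from the principal point sees the ray r / f radians off the axis. A picture is of the moment at which its call begins: read the wrist's pose just before it. get_calibration takes no time and is no camera call; for the wrist camera it gives the pose at the moment of the call.
- ctrl.job_done(): hands the job in; it is judged then, once.
The state is a dict: "time_s": time; "qpos": joint angles; "dq": joint speeds; "tau": joint torques, N m; "tool_pos": TCP position; "orientation": TCP orientation; "contact_force": force on the tool from outside, world axes, zero at the start; "wrist_torque": the same for the moment, N m; "gripper_width": finger opening in m; "finger_force": force on a finger pad.
Only numpy, scipy, OpenCV 4.12 (cv2) and the standard library are available. Lean on these libraries where they do the work, as an engineer would, in place of code of your own. Each camera call takes 0.05 s, during which the arm holds its last target. There are 200 camera calls.

### The job

Clear the three dropper bottles off the grey bottle station and stand all three on the blue tray. Then take the black marker pen that lies behind their places, lay it flat and lengthwise inside the green tray, and after that put each bottle back upright, centred on the same ring where it stood at the start. Do not knock any bottle over, and leave the tape roll, the stapler and the yellow note pad where they are.

Things in the scene. Friction and masses are not known exactly. Their poses are not given: they have to be found in the camera images.
- station: Grey bottle station: fixed flat base plate 130 (x) x 190 (y) x 4 mm, with a lip 6 mm thick and 18 mm high along its far (+x) edge. Three flat printed yellow rings, 41 mm across, are centred at x = -25 mm and y = -50, 0, +50 mm in its frame, their surface 4 mm above the worktop. Origin at the centre of its underside on the worktop; z up. The pen lies on the plate between the ring row and the lip
- side_tray: Blue tray, the side area where the bottles wait: flat open tray 210 x 110 mm, fixed; floor 3 mm thick, low rim 4 mm thick whose top is 8 mm above the worktop, inside 202 x 102 mm. Origin at the centre of its underside on the worktop; x is its long axis, y its short axis, z up
- pen_tray: Green tray, where the pen belongs: flat open tray 210 x 110 mm, fixed; floor 3 mm thick, low rim 4 mm thick whose top is 8 mm above the worktop, inside 202 x 102 mm. Origin at the centre of its underside on the worktop; x is its long axis, y its short axis, z up
- red_bottle_mid (a point): Dropper bottle with a red pointed cap and a red band round its white barrel; barrel 33 mm in diameter and 60 mm tall, tapering cap (at most 20 mm in diameter) above it, 86 mm tall in all, about 30 g; stands upright, loose. The point is at its centre, 43 mm above its underside; z is up along the bottle. At the start it stands centred on one of the station's three rings (which one changes)
- blue_bottle_mid (a point): Dropper bottle with a blue pointed cap and a blue band round its white barrel; barrel 33 mm in diameter and 60 mm tall, tapering cap (at most 20 mm in diameter) above it, 86 mm tall in all, about 30 g; stands upright, loose. The point is at its centre, 43 mm above its underside; z is up along the bottle. At the start it stands centred on one of the station's three rings (which one changes)
- yellow_bottle_mid (a point): Dropper bottle with a yellow pointed cap and a yellow band round its white barrel; barrel 33 mm in diameter and 60 mm tall, tapering cap (at most 20 mm in diameter) above it, 86 mm tall in all, about 30 g; stands upright, loose. The point is at its centre, 43 mm above its underside; z is up along the bottle. At the start it stands centred on one of the station's three rings (which one changes)
- pen_mid (a point): Black marker pen (black cap, white barrel with a dark band), loose, 136 mm long, 12 mm thick with flats (does not roll), 15 mm over the cap clip; 20 g. Lies flat on the station behind the bottles, roughly along their row, about 10 mm behind them: fingers reach both its sides only when they are gone. The point is at mid-length on its axis, 6 mm above what it lies on; z runs along the pen to the cap
- tape_roll: Roll of white tape lying flat, 74 mm in diameter, 46 mm high; bystander, leave it alone. Origin at the centre of its underside
- stapler: Black stapler, 130 x 34 x 40 mm, long along its x; bystander, leave it alone. Origin at the centre of its underside
- note_pad: Yellow note pad, 75 x 75 x 14 mm; bystander, leave it alone. Origin at the centre of its underside

How it is judged:
By the outcome, as a careful person would: the job done as asked, in the order asked, and still so for the second after the job is handed in, with the robot touching nothing.
It also fails if it takes over 136 s, if anything falls off the work surface, if the arm or the gripper's body presses on something with over 40 N, if the wrist force passes 120 N, or if a joint passes its speed limit or range.

## Working session

There is one attempt and no reset: what is moved stays moved. The work goes in short steps, Python scripts to look and compute and a tool call to move; the robot and the scene stay as the last step left them, time stands still between calls to the robot, and variables do not carry over. Pictures are saved under pics/ and viewed, at most 14 in all, crops included, and the job is handed in when it is done.

Besides the shell and the picture viewer there is one more tool, called by a JSON object that holds its "fn" and its "kwargs". servo_tool: Moves the arm, as the interface text tells. Its arguments: {"type":"object","properties":{"increments":{"type":"array"},"gripper":{"type":"number"},"squeeze":{"type":"number"}},"required":["increments"]}

```bash
mkdir -p pics; ls; python3 - <<'E'
from rig import ctrl
import cv2
for n in ("scene","side","wrist"):
    im=ctrl.get_image(n); cv2.imwrite(f"pics/{n}0.png",im)
    c=ctrl.get_calibration(n); print(n,{k:(v.tolist() if hasattr(v,'tolist') else v) for k,v in c.items()})
print(ctrl.nose_length, ctrl.observe())
E
```

```text
pics
scene {'fx': 485.04324205226385, 'fy': 485.04324205226385, 'cx': 318.2635141640251, 'cy': 241.5714424880654, 'R': [[0.6822122852791889, -0.7310048506979576, -0.01477518426970531], [-0.3651150557338722, -0.32309744820569974, -0.8730973800438393], [0.6334645956094138, 0.6010324011390917, -0.4873219253126004]], 't': [-0.3965574147647277, 0.2681565348980672, 0.9651863529998491]}
side {'fx': 466.0555198433753, 'fy': 466.0555198433753, 'cx': 328.3166283707492, 'cy': 238.24411522082116, 'R': [[-0.9323240777510003, -0.36155982666327396, -0.0068048357048529975], [-0.12922817298943512, 0.3506867816668825, -0.9275337516607881], [0.3377453084079176, -0.8638826731144384, -0.3736774461231143]], 't': [0.5278250285055525, 0.15474112944309154, 1.4429163294022826]}
wrist {'fx': 371.64829954431775, 'fy': 371.64829954431775, 'cx': 319.7015386767073, 'cy': 237.30082316856146, 'R': [[-0.999998497977628, 0.001022942020339788, 0.0013991540700816218], [0.0013788504159192314, 0.9586425294491439, 0.2846095562395586], [-0.0010501495223644338, 0.28461105797380915, -0.9586425000306478]], 't': [0.6734464513663058, -0.035962256521950814, 0.391081008621733]}
0.022 {'time_s': 0.15, 'qpos': array([ 2.88094407e-01,  3.59190711e-01,  1.13026945e-02, -2.44305445e-04,
       -1.22410378e+00, -2.88101459e-01]), 'dq': array([-3.91527149e-04, -1.63725107e-03,  1.97927849e-03,  4.46030360e-04,
       -1.49374842e-03, -5.42636974e-06]), 'tau': array([ 1.39394037e-04, -5.83274567e+01,  2.93289685e+01,  7.00122759e+00,
        8.75052094e-03, -9.76538854e-05]), 'tool_pos': array([ 6.74671896e-01, -2.77150664e-05,  2.47874754e-01]), 'orientation': array([ 2.22067570e+00, -2.22087602e+00, -1.21260548e-03]), 'contact_force': array([-0.22267262, -0.24307569,  0.16951052]), 'wrist_torque': array([ 0.08484648,  0.00136166, -0.03536269]), 'finger_force': 0.0, 'gripper_width': 0.08757061195489911}
```

View pics/scene0.png

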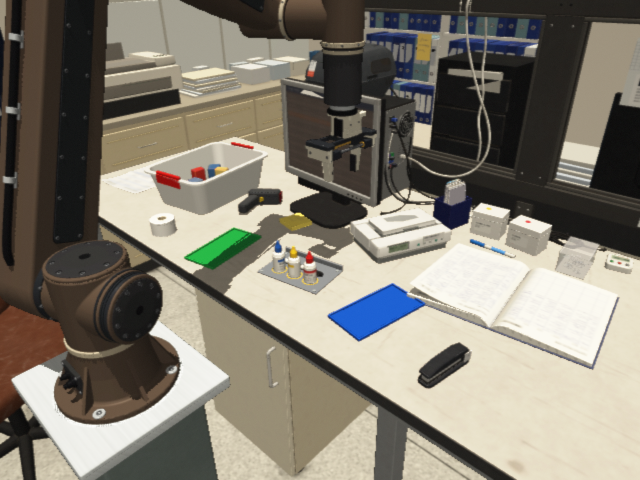

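View pics/wrist0.png

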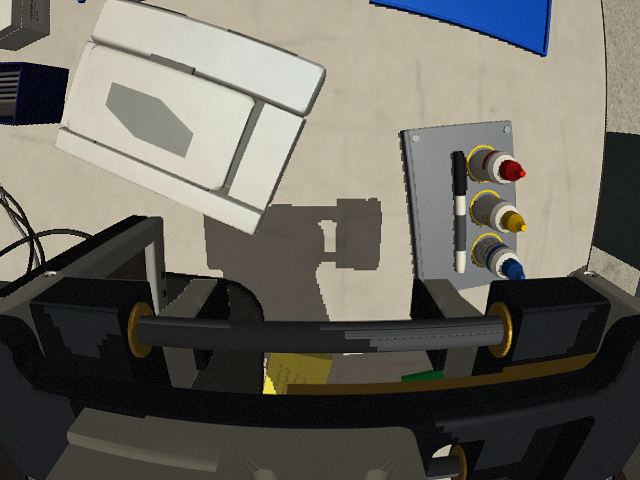

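View pics/side0.png

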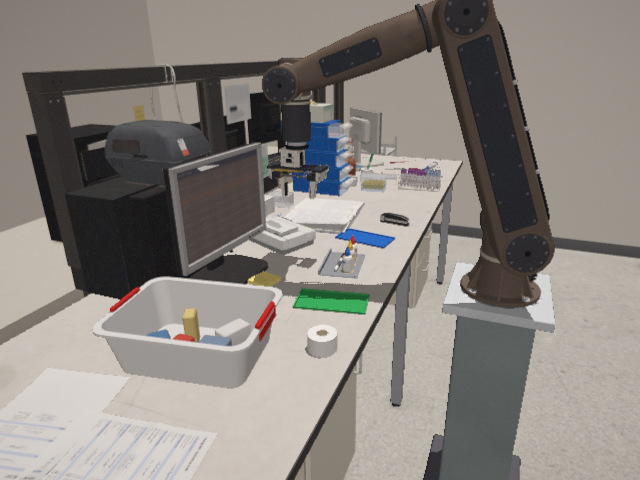

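The scene view shows the station at about (300,270), with the blue, yellow and red bottles left to right. The green tray is at (224,246) and the blue tray at (378,310). In the wrist view the cap tips are red (522,173), yellow (523,228) and blue (519,275), and the pen runs along column 459 with its cap toward the red side. The side view agrees with this layout.

```bash
cat > h.py <<'E'
import numpy as np, cv2
from rig import ctrl
def rays(name,px,cal=None):
    c=cal or ctrl.get_calibration(name); px=np.atleast_2d(np.array(px,float))
    R=np.array(c["R"]);t=np.array(c["t"])
    d=(px-[c["cx"],c["cy"]])/[c["fx"],c["fy"]]
    if name=="wrist":
        r=np.linalg.norm(d,axis=1,keepdims=True); v=np.hstack([d/np.maximum(r,1e-9)*np.sin(r),np.cos(r)])
    else: v=np.hstack([d,np.ones((len(d),1))])
    return -R.T@t, v@R
def plane(name,px,z,cal=None):
    o,v=rays(name,px,cal); return o+v*((z-o[2])/v[:,2:])
def mask(im,h0,h1,s=120,v=60):
    m=cv2.inRange(cv2.cvtColor(im,cv2.COLOR_BGR2HSV),(h0,s,v),(h1,255,255)); return m
def blobs(m,amin=15):
    n,l,st,ce=cv2.connectedComponentsWithStats(m)
    return [(st[i],ce[i],l==i) for i in np.argsort(-st[:,4]) if i and st[i,4]>=amin] if n>1 else []
def rect(name,m,z,cal=None):
    c=max(cv2.findContours(m.astype(np.uint8),cv2.RETR_EXTERNAL,cv2.CHAIN_APPROX_NONE)[0],key=cv2.contourArea)[:,0]
    p=plane(name,c,z,cal)[:,:2]; (x,y),s,a=cv2.minAreaRect((p*1000).astype(np.float32)); return np.round([x,y,*s,a],1)
E
python3 - <<'E'
from h import *
S=cv2.imread('pics/scene0.png');W=cv2.imread('pics/wrist0.png');D=cv2.imread('pics/side0.png')
for nm,(a,b) in dict(green=(50,75),blue=(105,125)).items():
    for n,I in (("scene",S),("side",D)):
        B=blobs(mask(I,a,b,150),300)
        for st,ce,l in B[:3]: print(nm,n,ce.round(),st[4],rect(n,l,.006))
for nm,(a,b) in dict(red=(0,6),yellow=(22,32),blue=(105,125)).items():
    for n,I,r in (("scene",S,(230,295,255,330)),("wrist",W,(140,285,460,535))):
        m=mask(I,a,b,130,80); k=np.zeros_like(m);k[r[0]:r[1],r[2]:r[3]]=1
        for st,ce,l in blobs(m*k,12)[:4]: print(nm,n,ce.round(1),st)
m=cv2.inRange(W,(0,0,0),(60,60,60))[140:285,440:480]
for st,ce,l in blobs(m)[:3]: print('pen',ce+[440,140],st,)
print(plane("wrist",[[459,152],[459,271]],.010)); print(plane("wrist",[[511,122],[404,130]],.004))
E
python3 -c "
import cv2
W=cv2.imread('pics/wrist0.png')[110:300,390:550];cv2.imwrite('pics/c0.png',cv2.resize(W,None,fx=3.1,fy=3.1))"
```

```text
green scene [222. 248.] 1352 [454.2 254.7 211.6 109.2  10.3]
green side [332. 301.] 1352 [455.9 261.8 207.  113.1  10.4]
blue scene [375. 311.] 2612 [ 510.6 -253.1  111.1  212.2   80.4]
blue scene [424.  22.] 331 [6822.8 3587.3 2633.1  480.6   33.8]
blue side [324. 157.] 1548 [ 1376.  -2016.7   297.   2731.6    21.3]
blue side [366. 238.] 532 [ 510.2 -248.8  111.6  207.9   80.3]
red scene [309.  257.6] [306 251   7  12  62]
red scene [309.5 271.2] [304 270  12   3  24]
red wrist [514.2 170.7] [506 161  20  20 215]
yellow scene [293.2 252.2] [290 246   7  12  58]
yellow wrist [515.4 222.1] [506 211  21  22 284]
yellow wrist [476.3 161.1] [467 145  27  37 131]
yellow wrist [480.  203.2] [470 190  30  36 127]
yellow wrist [482.5 244.3] [471 233  31  33 112]
blue scene [277.5 247.2] [275 242   6  10  43]
blue wrist [515.  268.2] [508 263  15  13 107]
blue wrist [522.4 276.7] [520 275   5   4  16]
pen [458.19179601 189.66186253] [ 11  11  25 120 902]
pen [475.22222222 212.        ] [32 61  8 21 81]
pen [472.50769231 167.89230769] [29 15 11 24 65]
[[ 0.52743955 -0.05945044  0.01      ]
 [ 0.51493389  0.07382883  0.01      ]]
[[ 0.46245206 -0.09693912  0.004     ]
 [ 0.58687649 -0.07936477  0.004     ]]
```

View pics/c0.png

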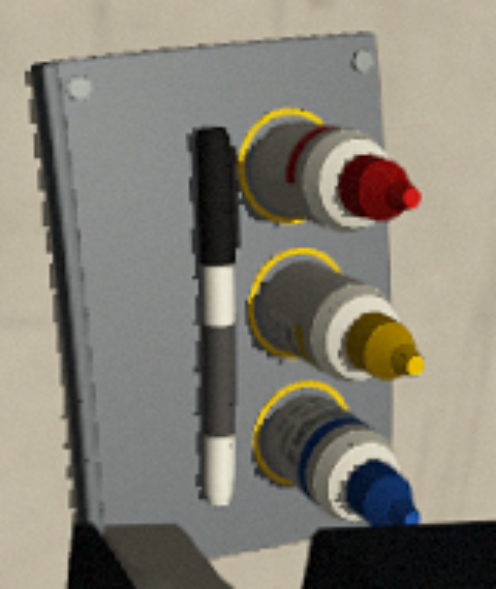

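The crop shows the cap tips at wrist pixels red (524.5,174), yellow (525,228) and blue (523,277). The yellow ring arcs are visible behind each bottle. The pen's cap end is at about (458,151) and its tail at (460,272).

```bash
python3 - <<'E'
from h import *
from scipy.optimize import least_squares
W=cv2.imread('pics/wrist0.png'); cal=ctrl.get_calibration("wrist")
print(plane("wrist",[[524.5,174],[525.2,228.1],[522.9,277.1]],.089).round(4)*1000)
print('scene tips',(plane("scene",[[309.5,252],[293.5,247],[278,242.5]],.089)*1000).round(1))
m=mask(W,20,35,110,80)
for r in ((140,185,462,500),(186,230,462,502),(232,275,462,505)):
    k=np.zeros_like(m);k[r[0]:r[1],r[2]:r[3]]=1
    B=blobs(m*k,30)
    ys,xs=np.nonzero(B[0][2]); P=plane("wrist",np.c_[xs,ys],.004)[:,:2]*1000
    f=least_squares(lambda q:np.hypot(*(P-q[:2]).T)-19.5,P.mean(0)-[15,0],loss='soft_l1')
    print('ring',f.x.round(1),'rms',np.sqrt((f.fun**2).mean()).round(2))
print(plane("wrist",[[458,151.5],[460.5,272]],.010)*1000)
E
```

```text
[[492.3 -48.   89. ]
 [484.9   1.6  89. ]
 [478.2  50.3  89. ]]
scene tips [[496.2 -51.4  89. ]
 [487.3  -3.7  89. ]
 [477.1  42.9  89. ]]
ring [495.1 -48.6] rms 0.71
ring [487.2   0.8] rms 0.72
ring [479.4  50.4] rms 0.75
[[528.61387748 -59.91646811  10.        ]
 [512.87761066  75.10938887  10.        ]]
```

{"fn": "servo_tool", "kwargs": {"increments": [{"linear": [-6, 18.5, 0], "delta_rot": [0, 0, -9]}, {"linear": [-6, 18.5, 0], "delta_rot": [0, 0, -9]}, {"linear": [-6, 18.5, 0], "delta_rot": [0, 0, -9]}, {"linear": [-6, 18.5, 0], "delta_rot": [0, 0, -9]}, {"linear": [-6, 18.5, 0], "delta_rot": [0, 0, -9]}, {"linear": [-6, 18.5, 0], "delta_rot": [0, 0, -9]}, {"linear": [-6, 18.5, 0], "delta_rot": [0, 0, -9]}, {"linear": [-6, 18.5, 0], "delta_rot": [0, 0, -9]}]}}

```text
time_s: 0.82
tool_pos: [0.4903, 0.0602, 0.249]
orientation: [-2.389, 2.039, -0.001]
contact_force: [-0.3, 0.1, 0.3]
gripper_width: 0.0878
finger_force: 0.0
```

```bash
cat >> h.py <<'E'
from scipy.spatial.transform import Rotation as Ro
def to(x,y,z,yaw=None):
    """shift (cm, tool axes) and turn (deg) from the present pose to a tool-down pose, world; yaw = direction of tool -y from world x"""
    s=ctrl.observe(); R=Ro.from_rotvec(s["orientation"])
    d=R.inv().apply(np.array([x,y,z])-s["tool_pos"])*100
    rv=[0,0,0]
    if yaw is not None:
        a=np.radians(yaw); c,n=np.cos(a),np.sin(a)
        G=Ro.from_matrix(np.array([[n,-c,0],[-c,-n,0],[0,0,-1]])); rv=np.degrees((R.inv()*G).as_rotvec())
    print('lin',d.round(2),'rot',np.round(rv,2))
def st():
    s=ctrl.observe(); R=Ro.from_rotvec(s["orientation"]).as_matrix()
    print(s["time_s"],s["tool_pos"].round(4),'yaw',np.degrees(np.arctan2(-R[1,1],-R[0,1])).round(2),'tilt',R[:2,2].round(4),'F',np.round(s["contact_force"],1),'w',round(float(s["gripper_width"]),4),'ff',round(float(s["finger_force"]),1))
E
python3 - <<'E'
from h import *
st(); cal=ctrl.get_calibration("wrist"); im=ctrl.get_image("wrist"); cv2.imwrite("pics/w1.png",im)
import pickle; pickle.dump(cal,open('cal1.pkl','wb'))
E
```

```text
0.8167 [0.4903 0.0602 0.249 ] yaw 9.04 tilt [0.0009 0.0004] F [-0.3  0.1  0.3] w 0.0878 ff 0.0
```

View pics/w1.png

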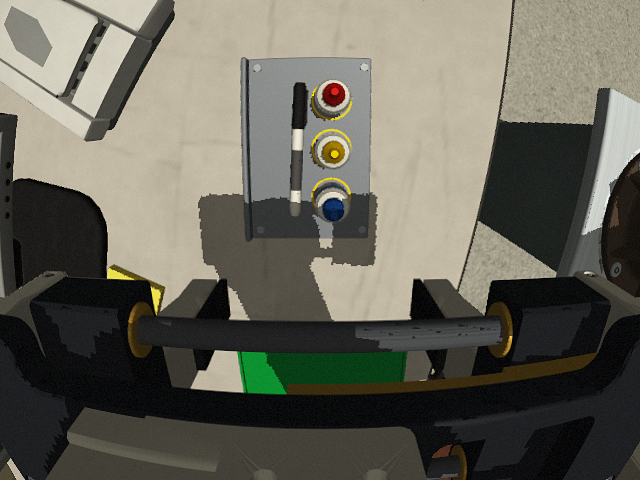

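From above, the station's plate corners are at about (371,59), (369,238), (244,58) and (248,239). The cap centres are at (334,93), (334,153) and (333,209), and the pen runs from (300,83) to (295,215).

```bash
python3 - <<'E'
from h import *
import pickle; cal=pickle.load(open('cal1.pkl','rb'))
W=cv2.imread('pics/w1.png')
from scipy.optimize import least_squares
P=lambda px,z:(plane("wrist",px,z,cal)*1000).round(1)[:,:2]
for nm,(a,b) in dict(red=(0,6),yellow=(22,32),blue=(105,125)).items():
    m=mask(W,a,b,130,40);k=np.zeros_like(m);k[70:235,315:348]=1
    for s,ce,l in blobs(m*k,60)[:2]: print(nm,ce.round(1),s,P([ce],.072))
m=mask(W,20,35,100,50);k=np.zeros_like(m);k[70:235,300:356]=1;m*=k
for c in ((332,99),(332,150),(331,199)):
    ys,xs=np.nonzero(m);d=np.hypot(xs-c[0],ys-c[1]);s=(d>16)&(d<24)
    Q=plane("wrist",np.c_[xs,ys][s],.004,cal)[:,:2]*1000
    f=least_squares(lambda q:np.hypot(*(Q-q[:2]).T)-19.5,Q.mean(0),loss='soft_l1')
    print('ring',f.x.round(1),s.sum(),np.sqrt((f.fun**2).mean()).round(2))
print('near corners',P([[371,59],[369,238]],.004),'far lip top',P([[242,58],[248,240]],.018))
print('pen',P([[300,83],[295.5,215]],.010))
E
```

```text
red [333.6  93.3] [323  83  22  23 336] [[495.2 -48.7]]
yellow [333.2 151.8] [322 141  23  22 373] [[4.876e+02 1.000e-01]]
yellow [330.6 181.4] [315 177  33  13  83] [[485.7  25.4]]
blue [333.  209.2] [323 198  21  23 378] [[479.8  48.9]]
ring [495.2 -48.9] 182 0.72
ring [487.4   0.6] 189 0.72
ring [479.5  50. ] 179 0.77
near corners [[462.2 -98.3]
 [431.5  88.1]] far lip top [[588.8 -78.1]
 [558.3 106.2]]
pen [[528.5 -60.5]
 [512.9  73.9]]
```

```bash
python3 -c "
from h import *
to(.4952,-.0488,.051,9.03)"
```

```text
lin [10.82  1.26 19.77] rot [-0.02 -0.   -0.03]
```

{"fn": "servo_tool", "kwargs": {"increments": [{"linear": [10.8, 1.26, 6]}, {"linear": [10.8, 1.26, 6]}, {"linear": [10.8, 1.26, 6]}, {"linear": [10.8, 1.26, 6]}, {"linear": [10.8, 1.26, 6]}, {"linear": [10.8, 1.26, 8]}, {"linear": [10.8, 1.26, 11]}, {"linear": [10.8, 1.26, 14]}, {"linear": [10.8, 1.26, 17]}, {"linear": [10.8, 1.26, 19]}, {"linear": [10.8, 1.26, 19.75]}, {"linear": [10.8, 1.26, 19.75]}]}}

```text
schema error: expected keys linear, delta_rot
```

{"fn": "servo_tool", "kwargs": {"increments": [{"linear": [0, 0, 0]}, {"linear": [0, 0, 0]}, {"linear": [0, 0, 0]}, {"linear": [0, 0, 0]}, {"linear": [0, 0, 0]}, {"linear": [0, 0, 0]}, {"linear": [0, 0, 0]}, {"linear": [0, 0, 0]}], "gripper": -0.5, "squeeze": 8}}

```text
schema error: expected keys linear, delta_rot
```

```bash
python3 -c "
from h import *
st()
a=np.radians(-9.6);c=np.array([.5103,-.251]);u=np.array([np.cos(a),np.sin(a)])
for k in (-.065,0,.065): print(c+k*u)
p=c+.065*u
to(p[0],p[1],.051,-9.6+90)
to(p[0],p[1],.051,-9.6)"
```

```text
0.8667 [0.4906 0.0601 0.2487] yaw 9.0 tilt [0.0004 0.    ] F [-0.7 -0.7 -0.4] w 0.0875 ff 0.0
[ 0.44621026 -0.24016003]
[ 0.5103 -0.251 ]
[ 0.57438974 -0.26183997]
lin [33.1  -3.23 19.77] rot [-2.00e-02 -1.00e-02 -7.14e+01]
lin [33.1  -3.23 19.77] rot [-0.02  0.   18.6 ]
```

{"fn": "servo_tool", "kwargs": {"increments": [{"linear": [10.8, 1.26, 6], "delta_rot": [0, 0, 0]}, {"linear": [10.8, 1.26, 6], "delta_rot": [0, 0, 0]}, {"linear": [10.8, 1.26, 6], "delta_rot": [0, 0, 0]}, {"linear": [10.8, 1.26, 6], "delta_rot": [0, 0, 0]}, {"linear": [10.8, 1.26, 6], "delta_rot": [0, 0, 0]}, {"linear": [10.8, 1.26, 8], "delta_rot": [0, 0, 0]}, {"linear": [10.8, 1.26, 11], "delta_rot": [0, 0, 0]}, {"linear": [10.8, 1.26, 14], "delta_rot": [0, 0, 0]}, {"linear": [10.8, 1.26, 17], "delta_rot": [0, 0, 0]}, {"linear": [10.8, 1.26, 19], "delta_rot": [0, 0, 0]}, {"linear": [10.8, 1.26, 19.75], "delta_rot": [0, 0, 0]}, {"linear": [10.8, 1.26, 19.75], "delta_rot": [0, 0, 0]}]}}

```text
time_s: 1.87
tool_pos: [0.4942, -0.0485, 0.0495]
orientation: [2.387, -2.038, -0.003]
contact_force: [0.0, 1.1, 0.1]
gripper_width: 0.0877
finger_force: 0.0
```

```bash
python3 -c "
from h import *
st();to(.4952,-.0488,.051,9.03)"
```

```text
1.8667 [ 0.4942 -0.0485  0.0495] yaw 9.02 tilt [-0.0032 -0.001 ] F [0.  1.1 0.1] w 0.0877 ff 0.0
lin [ 0.05 -0.1  -0.15] rot [ 0.19 -0.03 -0.01]
```

{"fn": "servo_tool", "kwargs": {"increments": [{"linear": [0, -0.05, -0.1], "delta_rot": [0, 0, 0]}, {"linear": [0, -0.05, -0.1], "delta_rot": [0, 0, 0]}, {"linear": [0, -0.05, -0.1], "delta_rot": [0, 0, 0]}, {"linear": [0, -0.05, -0.1], "delta_rot": [0, 0, 0]}, {"linear": [0, -0.05, -0.1], "delta_rot": [0, 0, 0]}, {"linear": [0, -0.05, -0.1], "delta_rot": [0, 0, 0]}, {"linear": [0, -0.05, -0.1], "delta_rot": [0, 0, 0]}, {"linear": [0, -0.05, -0.1], "delta_rot": [0, 0, 0]}, {"linear": [0, -0.05, -0.1], "delta_rot": [0, 0, 0]}, {"linear": [0, -0.05, -0.1], "delta_rot": [0, 0, 0]}], "gripper": -0.5, "squeeze": 8}}

```text
time_s: 2.7
tool_pos: [0.495, -0.0486, 0.0521]
orientation: [-2.389, 2.04, -0.0]
contact_force: [0.7, 1.0, 1.1]
gripper_width: 0.0327
finger_force: 8.0
```

```bash
python3 -c "
from h import *
st()
to(.5744,-.2618,.051,-9.6)
to(.5744,-.2618,.051,-9.6+90)"
```

```text
2.7 [ 0.495  -0.0486  0.0521] yaw 9.0 tilt [ 0.0001 -0.    ] F [0.7 1.  1.1] w 0.0327 ff 8.0
lin [22.3  -4.5   0.11] rot [-1.00e-02 -0.00e+00  1.86e+01]
lin [22.3  -4.5   0.11] rot [-1.00e-02 -1.00e-02 -7.14e+01]
```

```bash
python3 -c "
from h import *
to(.5711,-.2815,.0516,-9.6)"
```

```text
lin [24.2  -3.87  0.05] rot [-1.00e-02 -0.00e+00  1.86e+01]
```

{"fn": "servo_tool", "kwargs": {"increments": [{"linear": [0, 0, -2], "delta_rot": [0, 0, 0]}, {"linear": [0, 0, -4], "delta_rot": [0, 0, 0]}, {"linear": [1, -0.2, -6], "delta_rot": [0, 0, 0]}, {"linear": [4, -0.7, -6], "delta_rot": [0, 0, 3]}, {"linear": [7.5, -1.2, -6], "delta_rot": [0, 0, 6]}, {"linear": [11, -1.8, -6], "delta_rot": [0, 0, 9]}, {"linear": [14.5, -2.4, -6], "delta_rot": [0, 0, 12]}, {"linear": [18, -2.9, -6], "delta_rot": [0, 0, 15]}, {"linear": [21, -3.4, -6], "delta_rot": [0, 0, 18]}, {"linear": [23.2, -3.7, -6], "delta_rot": [0, 0, 18.6]}, {"linear": [24.2, -3.87, -6], "delta_rot": [0, 0, 18.6]}, {"linear": [24.2, -3.87, -5], "delta_rot": [0, 0, 18.6]}]}}

```text
time_s: 3.7
tool_pos: [0.5723, -0.2839, 0.1029]
orientation: [-2.025, 2.4, -0.004]
contact_force: [1.8, 0.8, -1.2]
gripper_width: 0.033
finger_force: 8.0
```

```bash
python3 -c "
from h import *
st();to(.5711,-.2815,.0516,-9.6)"
```

```text
3.7 [ 0.5723 -0.2839  0.1029] yaw -9.69 tilt [ 0.0023 -0.0011] F [ 1.8  0.8 -1.2] w 0.033 ff 8.0
lin [-0.22  0.17  5.13] rot [-0.14 -0.04 -0.09]
```

{"fn": "servo_tool", "kwargs": {"increments": [{"linear": [0, 0, 1.5], "delta_rot": [0, 0, 0]}, {"linear": [0, 0, 3], "delta_rot": [0, 0, 0]}, {"linear": [0, 0, 4], "delta_rot": [0, 0, 0]}, {"linear": [0, 0, 4.6], "delta_rot": [0, 0, 0]}, {"linear": [0, 0, 4.9], "delta_rot": [0, 0, 0]}, {"linear": [0, 0, 5.05], "delta_rot": [0, 0, 0]}, {"linear": [0, 0, 5.05], "delta_rot": [0, 0, 0]}, {"linear": [0, 0, 5.05], "delta_rot": [0, 0, 0]}, {"linear": [0, 0, 5.05], "delta_rot": [0, 0, 0]}]}}

```text
time_s: 4.45
tool_pos: [0.5715, -0.2815, 0.0523]
orientation: [-2.028, 2.399, -0.002]
contact_force: [0.0, -0.0, -0.6]
gripper_width: 0.0331
finger_force: 8.0
```

```bash
python3 -c "
from h import *
st();to(.5711,-.2815,.0516,-9.6)"
```

```text
4.45 [ 0.5715 -0.2815  0.0523] yaw -9.59 tilt [ 0.0012 -0.0003] F [ 0.  -0.  -0.6] w 0.0331 ff 8.0
lin [0.   0.04 0.07] rot [-0.07 -0.    0.01]
```

{"fn": "servo_tool", "kwargs": {"increments": [{"linear": [0, 0, 0.1], "delta_rot": [0, 0, 0]}, {"linear": [0, 0, 0.1], "delta_rot": [0, 0, 0]}, {"linear": [0, 0, 0.1], "delta_rot": [0, 0, 0]}]}}

```text
time_s: 4.7
tool_pos: [0.5715, -0.2817, 0.0512]
orientation: [-2.027, 2.399, -0.002]
contact_force: [-0.4, 0.3, 1.5]
gripper_width: 0.0325
finger_force: 8.0
```

{"fn": "servo_tool", "kwargs": {"increments": [{"linear": [0, 0, 0], "delta_rot": [0, 0, 0]}, {"linear": [0, 0, 0], "delta_rot": [0, 0, 0]}, {"linear": [0, 0, 0], "delta_rot": [0, 0, 0]}, {"linear": [0, 0, 0], "delta_rot": [0, 0, 0]}, {"linear": [0, 0, 0], "delta_rot": [0, 0, 0]}, {"linear": [0, 0, -1], "delta_rot": [0, 0, 0]}, {"linear": [0, 0, -3], "delta_rot": [0, 0, 0]}, {"linear": [0, 0, -6], "delta_rot": [0, 0, 0]}, {"linear": [0, 0, -9], "delta_rot": [0, 0, 0]}, {"linear": [0, 0, -10], "delta_rot": [0, 0, 0]}, {"linear": [0, 0, -10], "delta_rot": [0, 0, 0]}], "gripper": 0.5}}

```text
time_s: 5.62
tool_pos: [0.573, -0.2821, 0.1552]
orientation: [-2.026, 2.396, -0.009]
contact_force: [-0.1, 0.0, 0.0]
gripper_width: 0.0657
finger_force: 0.0
```

```bash
python3 -c "
from h import *
st();to(.4874,.0003,.052,9.03)"
```

```text
5.6167 [ 0.573  -0.2821  0.1552] yaw -9.57 tilt [ 0.0066 -0.0019] F [-0.1  0.   0. ] w 0.0657 ff 0.0
lin [-26.44  13.2   10.21] rot [ -0.38  -0.11 -18.6 ]
```

{"fn": "servo_tool", "kwargs": {"increments": [{"linear": [-3, 1.5, 0], "delta_rot": [0, 0, -2]}, {"linear": [-6.5, 3.2, 0], "delta_rot": [0, 0, -5]}, {"linear": [-10, 5, 0], "delta_rot": [0, 0, -8]}, {"linear": [-13.5, 6.7, 0], "delta_rot": [0, 0, -11]}, {"linear": [-17, 8.5, 0], "delta_rot": [0, 0, -14]}, {"linear": [-20.5, 10.2, 0], "delta_rot": [0, 0, -17]}, {"linear": [-23.5, 11.7, 0], "delta_rot": [0, 0, -18.6]}, {"linear": [-25.5, 12.7, 0], "delta_rot": [0, 0, -18.6]}, {"linear": [-26.4, 13.1, 0], "delta_rot": [0, 0, -18.6]}, {"linear": [-26.4, 13.1, 0], "delta_rot": [0, 0, -18.6]}, {"linear": [-26.4, 13.1, 0], "delta_rot": [0, 0, -18.6]}, {"linear": [-26.4, 13.1, 0], "delta_rot": [0, 0, -18.6]}]}}

```text
time_s: 6.62
tool_pos: [0.486, -0.0, 0.1504]
orientation: [2.388, -2.041, -0.0]
contact_force: [0.4, 0.6, -0.3]
gripper_width: 0.0656
finger_force: 0.0
```

```bash
python3 -c "
from h import *
st();to(.4874,.0003,.052,9.03)"
```

```text
6.6167 [ 0.486  -0.      0.1504] yaw 8.98 tilt [-0.0004 -0.0002] F [ 0.4  0.6 -0.3] w 0.0656 ff 0.0
lin [-0.01 -0.15  9.84] rot [ 0.03 -0.01 -0.05]
```

{"fn": "servo_tool", "kwargs": {"increments": [{"linear": [0, -0.15, 2], "delta_rot": [0, 0, 0]}, {"linear": [0, -0.15, 4], "delta_rot": [0, 0, 0]}, {"linear": [0, -0.15, 6.5], "delta_rot": [0, 0, 0]}, {"linear": [0, -0.15, 8.5], "delta_rot": [0, 0, 0]}, {"linear": [0, -0.15, 9.5], "delta_rot": [0, 0, 0]}, {"linear": [0, -0.15, 9.8], "delta_rot": [0, 0, 0]}, {"linear": [0, -0.15, 9.8], "delta_rot": [0, 0, 0]}, {"linear": [0, -0.15, 9.8], "delta_rot": [0, 0, 0]}, {"linear": [0, -0.15, 9.8], "delta_rot": [0, 0, 0]}]}}

```text
time_s: 7.37
tool_pos: [0.4881, 0.0006, 0.0533]
orientation: [-2.388, 2.04, -0.001]
contact_force: [-0.7, 0.7, -0.2]
gripper_width: 0.0654
finger_force: 0.0
```

{"fn": "servo_tool", "kwargs": {"increments": [{"linear": [0, 0, 0], "delta_rot": [0, 0, 0]}, {"linear": [0, 0, 0], "delta_rot": [0, 0, 0]}, {"linear": [0, 0, 0], "delta_rot": [0, 0, 0]}, {"linear": [0, 0, 0], "delta_rot": [0, 0, 0]}, {"linear": [0, 0, 0], "delta_rot": [0, 0, 0]}, {"linear": [0, 0, 0], "delta_rot": [0, 0, 0]}, {"linear": [0, 0, 0], "delta_rot": [0, 0, 0]}], "gripper": -0.5}}

```text
time_s: 7.95
tool_pos: [0.4874, 0.0009, 0.0527]
orientation: [-2.389, 2.04, -0.0]
contact_force: [0.2, 0.4, 0.9]
gripper_width: 0.0333
finger_force: 8.0
```

```bash
python3 -c "
from h import *
st();s=ctrl.observe();z=s['tool_pos'][2];to(.5145,-.2264,z-.001,-9.6)"
```

```text
7.95 [0.4874 0.0009 0.0527] yaw 9.01 tilt [0.0002 0.0001] F [0.2 0.4 0.9] w 0.0333 ff 8.0
lin [22.88  0.89  0.1 ] rot [-1.000e-02  0.000e+00  1.861e+01]
```

{"fn": "servo_tool", "kwargs": {"increments": [{"linear": [0, 0, -2], "delta_rot": [0, 0, 0]}, {"linear": [0, 0, -4], "delta_rot": [0, 0, 0]}, {"linear": [1, 0, -6], "delta_rot": [0, 0, 0]}, {"linear": [4, 0.1, -6], "delta_rot": [0, 0, 3]}, {"linear": [7.5, 0.3, -6], "delta_rot": [0, 0, 6]}, {"linear": [11, 0.4, -6], "delta_rot": [0, 0, 9]}, {"linear": [14.5, 0.6, -6], "delta_rot": [0, 0, 12]}, {"linear": [18, 0.7, -6], "delta_rot": [0, 0, 15]}, {"linear": [20.5, 0.8, -6], "delta_rot": [0, 0, 18]}, {"linear": [22.2, 0.9, -6], "delta_rot": [0, 0, 18.6]}, {"linear": [22.9, 0.9, -6], "delta_rot": [0, 0, 18.6]}, {"linear": [22.9, 0.9, -5], "delta_rot": [0, 0, 18.6]}]}}

```text
time_s: 8.95
tool_pos: [0.5153, -0.2283, 0.1035]
orientation: [-2.025, 2.4, -0.003]
contact_force: [0.2, -0.4, -0.0]
gripper_width: 0.0327
finger_force: 8.0
```

{"fn": "servo_tool", "kwargs": {"increments": [{"linear": [0, 0, 1.5], "delta_rot": [0, 0, 0]}, {"linear": [0, 0, 3], "delta_rot": [0, 0, 0]}, {"linear": [0, 0, 4], "delta_rot": [0, 0, 0]}, {"linear": [0, 0, 4.6], "delta_rot": [0, 0, 0]}, {"linear": [0, 0, 4.9], "delta_rot": [0, 0, 0]}, {"linear": [0, 0, 5.1], "delta_rot": [0, 0, 0]}, {"linear": [0, 0, 5.1], "delta_rot": [0, 0, 0]}, {"linear": [0, 0, 5.1], "delta_rot": [0, 0, 0]}, {"linear": [0, 0, 5.1], "delta_rot": [0, 0, 0]}, {"linear": [0, 0, 5.1], "delta_rot": [0, 0, 0]}]}}

```text
time_s: 9.78
tool_pos: [0.5146, -0.2267, 0.052]
orientation: [-2.027, 2.399, -0.001]
contact_force: [-0.5, 0.7, -1.3]
gripper_width: 0.0325
finger_force: 8.0
```

```bash
python3 -c "
from h import *
st();to(.5145,-.2264,.0517,-9.6)"
```

```text
9.7833 [ 0.5146 -0.2267  0.052 ] yaw -9.6 tilt [ 0.0009 -0.0001] F [-0.5  0.7 -1.3] w 0.0325 ff 8.0
lin [-0.03  0.02  0.03] rot [-0.05  0.    0.  ]
```

{"fn": "servo_tool", "kwargs": {"increments": [{"linear": [0, 0, 0], "delta_rot": [0, 0, 0]}, {"linear": [0, 0, 0], "delta_rot": [0, 0, 0]}, {"linear": [0, 0, 0], "delta_rot": [0, 0, 0]}, {"linear": [0, 0, 0], "delta_rot": [0, 0, 0]}, {"linear": [0, 0, 0], "delta_rot": [0, 0, 0]}, {"linear": [0, 0, -1], "delta_rot": [0, 0, 0]}, {"linear": [0, 0, -3], "delta_rot": [0, 0, 0]}, {"linear": [0, 0, -6], "delta_rot": [0, 0, 0]}, {"linear": [0, 0, -9], "delta_rot": [0, 0, 0]}, {"linear": [0, 0, -10], "delta_rot": [0, 0, 0]}, {"linear": [0, 0, -10], "delta_rot": [0, 0, 0]}, {"linear": [0, 0, -10], "delta_rot": [0, 0, 0]}], "gripper": 0.5}}

```text
time_s: 10.78
tool_pos: [0.5145, -0.2267, 0.1526]
orientation: [-2.027, 2.398, -0.002]
contact_force: [-0.5, -0.3, -0.7]
gripper_width: 0.0656
finger_force: 0.0
```

```bash
python3 -c "
from h import *
st();to(.4797,.0495,.052,9.03)"
```

```text
10.7833 [ 0.5145 -0.2267  0.1526] yaw -9.61 tilt [0.0021 0.0001] F [-0.5 -0.3 -0.7] w 0.0656 ff 0.0
lin [-26.65   8.07  10.05] rot [ -0.12   0.   -18.64]
```

{"fn": "servo_tool", "kwargs": {"increments": [{"linear": [-3, 0.9, 0], "delta_rot": [0, 0, -2]}, {"linear": [-6.5, 2, 0], "delta_rot": [0, 0, -5]}, {"linear": [-10, 3, 0], "delta_rot": [0, 0, -8]}, {"linear": [-13.5, 4.1, 0], "delta_rot": [0, 0, -11]}, {"linear": [-17, 5.2, 0], "delta_rot": [0, 0, -14]}, {"linear": [-20.5, 6.2, 0], "delta_rot": [0, 0, -17]}, {"linear": [-23.5, 7.1, 0], "delta_rot": [0, 0, -18.6]}, {"linear": [-25.7, 7.8, 0], "delta_rot": [0, 0, -18.6]}, {"linear": [-26.65, 8.05, 0], "delta_rot": [0, 0, -18.6]}, {"linear": [-26.65, 8.05, 0], "delta_rot": [0, 0, -18.6]}, {"linear": [-26.65, 8.05, 0], "delta_rot": [0, 0, -18.6]}, {"linear": [-26.65, 8.05, 0], "delta_rot": [0, 0, -18.6]}]}}

```text
time_s: 11.78
tool_pos: [0.479, 0.0486, 0.151]
orientation: [2.387, -2.04, -0.001]
contact_force: [-0.2, -0.9, 0.4]
gripper_width: 0.0655
finger_force: 0.0
```

```bash
python3 -c "
from h import *
st();to(.4797,.0495,.052,9.03)"
```

```text
11.7833 [0.479  0.0486 0.151 ] yaw 8.97 tilt [-0.0013 -0.0006] F [-0.2 -0.9  0.4] w 0.0655 ff 0.0
lin [-0.08 -0.09  9.9 ] rot [ 0.08 -0.02 -0.06]
```

{"fn": "servo_tool", "kwargs": {"increments": [{"linear": [-0.05, -0.05, 2], "delta_rot": [0, 0, 0]}, {"linear": [-0.05, -0.05, 4], "delta_rot": [0, 0, 0]}, {"linear": [-0.05, -0.05, 6.5], "delta_rot": [0, 0, 0]}, {"linear": [-0.05, -0.05, 8.5], "delta_rot": [0, 0, 0]}, {"linear": [-0.05, -0.05, 9.5], "delta_rot": [0, 0, 0]}, {"linear": [-0.05, -0.05, 9.9], "delta_rot": [0, 0, 0]}, {"linear": [-0.05, -0.05, 9.9], "delta_rot": [0, 0, 0]}, {"linear": [-0.05, -0.05, 9.9], "delta_rot": [0, 0, 0]}, {"linear": [-0.05, -0.05, 9.9], "delta_rot": [0, 0, 0]}]}}

```text
time_s: 12.53
tool_pos: [0.4804, 0.0499, 0.0533]
orientation: [-2.388, 2.04, -0.001]
contact_force: [0.5, -0.9, -0.5]
gripper_width: 0.0659
finger_force: 0.0
```

{"fn": "servo_tool", "kwargs": {"increments": [{"linear": [0, 0, 0], "delta_rot": [0, 0, 0]}, {"linear": [0, 0, 0], "delta_rot": [0, 0, 0]}, {"linear": [0, 0, 0], "delta_rot": [0, 0, 0]}, {"linear": [0, 0, 0], "delta_rot": [0, 0, 0]}, {"linear": [0, 0, 0], "delta_rot": [0, 0, 0]}, {"linear": [0, 0, 0], "delta_rot": [0, 0, 0]}, {"linear": [0, 0, 0], "delta_rot": [0, 0, 0]}], "gripper": -0.5}}

```text
time_s: 13.12
tool_pos: [0.4799, 0.0501, 0.0527]
orientation: [-2.389, 2.04, -0.0]
contact_force: [-0.5, 0.3, 1.5]
gripper_width: 0.0328
finger_force: 8.0
```

```bash
python3 -c "
from h import *
st();s=ctrl.observe();z=s['tool_pos'][2];to(.4429,-.2599,z-.001,-9.6)"
```

```text
13.1167 [0.4799 0.0501 0.0527] yaw 9.01 tilt [0.0002 0.0001] F [-0.5  0.3  1.5] w 0.0328 ff 8.0
lin [30.04  8.51  0.1 ] rot [-1.000e-02  0.000e+00  1.861e+01]
```

{"fn": "servo_tool", "kwargs": {"increments": [{"linear": [0, 0, -2], "delta_rot": [0, 0, 0]}, {"linear": [0, 0, -4], "delta_rot": [0, 0, 0]}, {"linear": [1, 0.3, -6], "delta_rot": [0, 0, 0]}, {"linear": [4, 1.1, -6], "delta_rot": [0, 0, 3]}, {"linear": [7.5, 2.1, -6], "delta_rot": [0, 0, 6]}, {"linear": [11, 3.1, -6], "delta_rot": [0, 0, 9]}, {"linear": [14.5, 4.1, -6], "delta_rot": [0, 0, 12]}, {"linear": [18, 5.1, -6], "delta_rot": [0, 0, 15]}, {"linear": [21.5, 6.1, -6], "delta_rot": [0, 0, 18]}, {"linear": [25, 7.1, -6], "delta_rot": [0, 0, 18.6]}, {"linear": [28, 7.9, -6], "delta_rot": [0, 0, 18.6]}, {"linear": [30, 8.5, -6], "delta_rot": [0, 0, 18.6]}]}}

```text
time_s: 14.12
tool_pos: [0.442, -0.262, 0.1124]
orientation: [2.026, -2.401, -0.0]
contact_force: [0.5, 0.7, -0.3]
gripper_width: 0.0328
finger_force: 8.0
```

{"fn": "servo_tool", "kwargs": {"increments": [{"linear": [0, 0, 0], "delta_rot": [0, 0, 0]}, {"linear": [0, 0, 1], "delta_rot": [0, 0, 0]}, {"linear": [0, 0, 2.5], "delta_rot": [0, 0, 0]}, {"linear": [0, 0, 4], "delta_rot": [0, 0, 0]}, {"linear": [0, 0, 5.2], "delta_rot": [0, 0, 0]}, {"linear": [0, 0, 5.9], "delta_rot": [0, 0, 0]}, {"linear": [0, 0, 6.1], "delta_rot": [0, 0, 0]}, {"linear": [0, 0, 6.1], "delta_rot": [0, 0, 0]}, {"linear": [0, 0, 6.1], "delta_rot": [0, 0, 0]}, {"linear": [0, 0, 6.1], "delta_rot": [0, 0, 0]}, {"linear": [0, 0, 6.1], "delta_rot": [0, 0, 0]}]}}

```text
time_s: 15.03
tool_pos: [0.443, -0.2594, 0.0517]
orientation: [-2.028, 2.399, -0.001]
contact_force: [-0.2, -0.0, -1.0]
gripper_width: 0.0327
finger_force: 8.0
```

```bash
python3 -c "
from h import *
st();to(.4429,-.2599,.0517,-9.6)"
```

```text
15.0333 [ 0.443  -0.2594  0.0517] yaw -9.58 tilt [ 0.0005 -0.0001] F [-0.2 -0.  -1. ] w 0.0327 ff 8.0
lin [0.06 0.   0.  ] rot [-0.03  0.    0.02]
```

{"fn": "servo_tool", "kwargs": {"increments": [{"linear": [0, 0, 0], "delta_rot": [0, 0, 0]}, {"linear": [0, 0, 0], "delta_rot": [0, 0, 0]}, {"linear": [0, 0, 0], "delta_rot": [0, 0, 0]}, {"linear": [0, 0, 0], "delta_rot": [0, 0, 0]}, {"linear": [0, 0, 0], "delta_rot": [0, 0, 0]}, {"linear": [0, 0, -1], "delta_rot": [0, 0, 0]}, {"linear": [0, 0, -3], "delta_rot": [0, 0, 0]}, {"linear": [0, 0, -6], "delta_rot": [0, 0, 0]}, {"linear": [0, 0, -9], "delta_rot": [0, 0, 0]}, {"linear": [0, 0, -10], "delta_rot": [0, 0, 0]}, {"linear": [0, 0, -10], "delta_rot": [0, 0, 0]}, {"linear": [0, 0, -10], "delta_rot": [0, 0, 0]}], "gripper": 0.5}}

```text
time_s: 16.03
tool_pos: [0.443, -0.2596, 0.1525]
orientation: [-2.026, 2.399, -0.002]
contact_force: [0.6, 0.2, -0.1]
gripper_width: 0.0655
finger_force: 0.0
```

```bash
python3 -c "
from h import *
st();to(.51,.06,.18,9.03)"
```

```text
16.0333 [ 0.443  -0.2596  0.1525] yaw -9.61 tilt [ 0.0022 -0.0001] F [ 0.6  0.2 -0.1] w 0.0655 ff 0.0
lin [-32.63  -1.28  -2.74] rot [-1.200e-01 -1.000e-02 -1.864e+01]
```

{"fn": "servo_tool", "kwargs": {"increments": [{"linear": [-3, -0.1, -1], "delta_rot": [0, 0, -2]}, {"linear": [-6.5, -0.2, -2.7], "delta_rot": [0, 0, -5]}, {"linear": [-10, -0.4, -2.7], "delta_rot": [0, 0, -8]}, {"linear": [-13.5, -0.5, -2.7], "delta_rot": [0, 0, -11]}, {"linear": [-17, -0.7, -2.7], "delta_rot": [0, 0, -14]}, {"linear": [-20.5, -0.8, -2.7], "delta_rot": [0, 0, -17]}, {"linear": [-24, -1, -2.7], "delta_rot": [0, 0, -18.6]}, {"linear": [-27.5, -1.1, -2.7], "delta_rot": [0, 0, -18.6]}, {"linear": [-30.5, -1.2, -2.7], "delta_rot": [0, 0, -18.6]}, {"linear": [-32.6, -1.3, -2.7], "delta_rot": [0, 0, -18.6]}, {"linear": [-32.6, -1.3, -2.7], "delta_rot": [0, 0, -18.6]}, {"linear": [-32.6, -1.3, -2.7], "delta_rot": [0, 0, -18.6]}]}}

```text
time_s: 17.03
tool_pos: [0.5093, 0.0605, 0.1771]
orientation: [2.389, -2.036, -0.002]
contact_force: [-0.6, -0.4, 0.5]
gripper_width: 0.0661
finger_force: 0.0
```

```bash
python3 - <<'E'
from h import *
import pickle
st(); ctrl.get_image("wrist"); ctrl.get_image("wrist"); cal=ctrl.get_calibration("wrist"); im=ctrl.get_image("wrist"); cv2.imwrite("pics/w2.png",im); pickle.dump(cal,open('cal2.pkl','wb'))
sc=ctrl.get_image("scene");cv2.imwrite("pics/s2.png",sc)
out=np.hstack([cv2.resize(im,(400,300)),cv2.resize(sc[180:360,220:460],(400,300))]);cv2.imwrite("pics/v2.png",out)
E
```

```text
17.0333 [0.5093 0.0605 0.1771] yaw 9.11 tilt [-0.0026 -0.0011] F [-0.6 -0.4  0.5] w 0.0661 ff 0.0
```

View pics/v2.png

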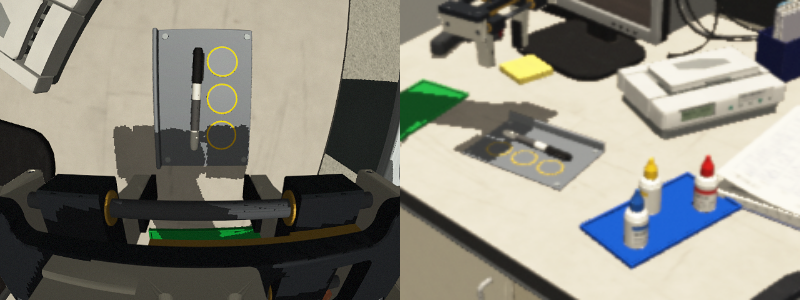

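All three bottles stand on the blue tray. In the half-size wrist picture the rings are fully visible at (222,61), (222,98) and (221,136), and the pen runs from its cap at (198,48) to its tail at (194,150).

```bash
python3 - <<'E'
from h import *
import pickle; cal=pickle.load(open('cal2.pkl','rb'))
W=cv2.imread('pics/w2.png')
from scipy.optimize import least_squares
P=lambda px,z:(plane("wrist",px,z,cal)*1000).round(1)[:,:2]
m=mask(W,18,35,100,40)
for c in ((355,98),(355,157),(354,217)):
    ys,xs=np.nonzero(m);d=np.hypot(xs-c[0],ys-c[1]);s=(d>17)&(d<31)
    Q=plane("wrist",np.c_[xs,ys][s],.004,cal)[:,:2]*1000
    f=least_squares(lambda q:np.hypot(*(Q-q[:2]).T)-q[2],[*Q.mean(0),19.5],loss='soft_l1')
    print('ring',f.x.round(1),s.sum(),np.sqrt((f.fun**2).mean()).round(2))
# pen edges per row: strong contrast vs plate is varied; report columns where it differs
hsv=cv2.cvtColor(W,cv2.COLOR_BGR2HSV)
g=cv2.cvtColor(W,cv2.COLOR_BGR2GRAY).astype(int)
for r in (72,76,80,90,100,115,130,140,150,165,180,195,220,232,238,242,246):
    print(r,g[r,298:336:1].tolist() if r in(100,140,165) else [c for c in range(298,336) if abs(g[r,c]-np.median(g[r,296:302]))>22][::100000 or 1], [min(x),max(x)] if (x:=[c for c in range(300,336) if abs(g[r,c]-np.median(g[r,294:302]))>22]) else None)
G=mask(cv2.imread('pics/scene0.png'),50,75,150)
print(rect("scene",G,.006))
E
```

```text
ring [495.1 -48.9  19.5] 412 0.68
ring [487.3   0.6  19.5] 421 0.72
ring [479.5  50.1  19.5] 422 0.77
72 [] None
76 [312] [312, 322]
80 [309] [309, 324]
90 [309] [309, 334]
100 [140, 142, 145, 144, 143, 145, 144, 142, 146, 123, 41, 7, 20, 23, 23, 29, 30, 33, 38, 36, 34, 28, 24, 25, 18, 16, 25, 33, 73, 130, 146, 146, 159, 192, 205, 198, 156, 162] [308, 333]
115 [307] [307, 326]
130 [307] [307, 323]
140 [139, 139, 143, 138, 141, 140, 143, 145, 80, 74, 138, 183, 201, 215, 226, 229, 234, 233, 231, 227, 217, 201, 177, 129, 130, 138, 141, 141, 140, 139, 145, 144, 140, 142, 143, 141, 142, 137] [306, 320]
150 [309] [309, 335]
165 [136, 135, 135, 140, 135, 138, 143, 147, 73, 44, 55, 65, 71, 77, 81, 86, 82, 83, 75, 71, 61, 51, 68, 124, 142, 136, 137, 142, 136, 137, 141, 139, 137, 139, 204, 206, 185, 161] [306, 335]
180 [304] [304, 319]
195 [304] [304, 318]
220 [305] [305, 332]
232 [305] [305, 330]
238 [306] [306, 332]
242 [327] [327, 330]
246 [328] [328, 329]
[454.2 254.7 211.6 109.2  10.3]
```

```bash
python3 - <<'E'
from h import *
import pickle; cal=pickle.load(open('cal2.pkl','rb'))
p=plane("wrist",[[317,74.5],[314.5,140],[313.5,165],[311.8,195],[310.5,232],[310.2,240.5]],.010,cal)[:,:2]*1000
print(p.round(1)); e=p[0]-p[-1]; print(np.hypot(*e),np.degrees(np.arctan2(-e[0],-e[1])),(p[0]+p[-1])/2, np.polyfit(p[:,1],p[:,0],1))
st(); to(.5205,.0065,.0275,6.6)
E
```

```text
[[529.2 -62.4]
 [522.8  -8.8]
 [520.4  11.6]
 [518.   36.5]
 [514.3  68.2]
 [513.4  75.7]]
138.9719823311573 -6.487279797145928 [521.29964634   6.68787438] [-1.12734268e-01  5.21966431e+02]
17.2333 [0.5094 0.0588 0.1781] yaw 8.94 tilt [-0.001  -0.0004] F [-0.1 -0.1 -0.2] w 0.0658 ff 0.0
lin [ 5.33 -0.29 15.06] rot [ 0.06 -0.02  2.34]
```

{"fn": "servo_tool", "kwargs": {"increments": [{"linear": [2, -0.1, 2], "delta_rot": [0, 0, 1]}, {"linear": [4, -0.3, 4], "delta_rot": [0, 0, 2.4]}, {"linear": [5.3, -0.34, 6], "delta_rot": [0, 0, 2.4]}, {"linear": [5.3, -0.34, 8], "delta_rot": [0, 0, 2.4]}, {"linear": [5.3, -0.34, 10], "delta_rot": [0, 0, 2.4]}, {"linear": [5.3, -0.34, 11], "delta_rot": [0, 0, 2.4]}, {"linear": [5.3, -0.34, 11], "delta_rot": [0, 0, 2.4]}, {"linear": [5.3, -0.34, 11], "delta_rot": [0, 0, 2.4]}, {"linear": [5.3, -0.34, 11], "delta_rot": [0, 0, 2.4]}, {"linear": [5.3, -0.34, 11], "delta_rot": [0, 0, 2.4]}], "gripper": -0.1}}

```text
time_s: 18.07
tool_pos: [0.5224, 0.0082, 0.0698]
orientation: [-2.345, 2.088, -0.002]
contact_force: [0.1, -0.0, -0.2]
gripper_width: 0.0395
finger_force: 0.0
```

```bash
python3 -c "
from h import *
st(); to(.521,.0067,.0275,6.45)"
```

```text
18.0667 [0.5224 0.0082 0.0698] yaw 6.62 tilt [0.0021 0.0007] F [ 0.1 -0.  -0.2] w 0.0395 ff 0.0
lin [0.13 0.16 4.23] rot [-0.12  0.02  0.17]
```

{"fn": "servo_tool", "kwargs": {"increments": [{"linear": [0.1, 0.1, 1.2], "delta_rot": [0, 0, 0]}, {"linear": [0.1, 0.1, 2.4], "delta_rot": [0, 0, 0]}, {"linear": [0.1, 0.1, 3.2], "delta_rot": [0, 0, 0]}, {"linear": [0.1, 0.1, 3.7], "delta_rot": [0, 0, 0]}, {"linear": [0.1, 0.1, 3.9], "delta_rot": [0, 0, 0]}, {"linear": [0.1, 0.1, 3.9], "delta_rot": [0, 0, 0]}, {"linear": [0.1, 0.1, 3.9], "delta_rot": [0, 0, 0]}, {"linear": [0.1, 0.1, 3.9], "delta_rot": [0, 0, 0]}, {"linear": [0.1, 0.1, 3.9], "delta_rot": [0, 0, 0]}]}}

```text
time_s: 18.82
tool_pos: [0.521, 0.0069, 0.03]
orientation: [-2.345, 2.089, -0.001]
contact_force: [-0.3, -0.3, -0.0]
gripper_width: 0.0396
finger_force: 0.0
```

```bash
python3 -c "
from h import *
st(); to(.521,.0067,.0275,6.45)"
```

```text
18.8167 [0.521  0.0069 0.03  ] yaw 6.61 tilt [0.0008 0.0003] F [-0.3 -0.3 -0. ] w 0.0396 ff 0.0
lin [0.02 0.   0.25] rot [-0.04  0.01  0.16]
```

{"fn": "servo_tool", "kwargs": {"increments": [{"linear": [0, 0, 0.2], "delta_rot": [0, 0, 0]}, {"linear": [0, 0, 0.2], "delta_rot": [0, 0, 0]}, {"linear": [0, 0, 0.2], "delta_rot": [0, 0, 0]}, {"linear": [0, 0, 0.2], "delta_rot": [0, 0, 0]}]}}

```text
time_s: 19.15
tool_pos: [0.5207, 0.0067, 0.0276]
orientation: [-2.346, 2.09, -0.0]
contact_force: [1.0, -0.0, -0.2]
gripper_width: 0.0395
finger_force: 0.0
```

{"fn": "servo_tool", "kwargs": {"increments": [{"linear": [0, 0, 0], "delta_rot": [0, 0, 0]}, {"linear": [0, 0, 0], "delta_rot": [0, 0, 0]}, {"linear": [0, 0, 0], "delta_rot": [0, 0, 0]}, {"linear": [0, 0, 0], "delta_rot": [0, 0, 0]}, {"linear": [0, 0, 0], "delta_rot": [0, 0, 0]}, {"linear": [0, 0, 0], "delta_rot": [0, 0, 0]}, {"linear": [0, 0, 0], "delta_rot": [0, 0, 0]}], "gripper": -1, "squeeze": 15}}

```text
time_s: 19.73
tool_pos: [0.5207, 0.0068, 0.0276]
orientation: [-2.346, 2.09, -0.0]
contact_force: [0.2, -0.2, 0.6]
gripper_width: 0.0124
finger_force: 15.0
```

{"fn": "servo_tool", "kwargs": {"increments": [{"linear": [0, 0, -2], "delta_rot": [0, 0, 0]}, {"linear": [0, 0, -4], "delta_rot": [0, 0, 0]}, {"linear": [0, 0, -6], "delta_rot": [0, 0, 0]}, {"linear": [0, 0, -8], "delta_rot": [0, 0, 0]}, {"linear": [0, 0, -8], "delta_rot": [0, 0, 0]}, {"linear": [0, 0, -8], "delta_rot": [0, 0, 0]}, {"linear": [0, 0, -8], "delta_rot": [0, 0, 0]}]}}

```text
time_s: 20.32
tool_pos: [0.5203, 0.0067, 0.1072]
orientation: [2.345, -2.09, -0.001]
contact_force: [-0.5, -0.7, -0.4]
gripper_width: 0.0128
finger_force: 15.0
```

```bash
python3 -c "
from h import *
st(); to(.455,.257,.0275,-79.5)"
```

```text
20.3167 [0.5203 0.0067 0.1072] yaw 6.58 tilt [-0.0004  0.0002] F [-0.5 -0.7 -0.4] w 0.0128 ff 15.0
lin [-25.61   3.61   7.97] rot [ 3.000e-02 -1.000e-02  8.608e+01]
```

{"fn": "servo_tool", "kwargs": {"increments": [{"linear": [-2.5, 0.3, 0], "delta_rot": [0, 0, 5]}, {"linear": [-5, 0.7, 0], "delta_rot": [0, 0, 11]}, {"linear": [-7.5, 1, 0], "delta_rot": [0, 0, 17]}, {"linear": [-10, 1.4, 0], "delta_rot": [0, 0, 23]}, {"linear": [-12.5, 1.8, 0], "delta_rot": [0, 0, 29]}, {"linear": [-15, 2.1, 0], "delta_rot": [0, 0, 35]}, {"linear": [-17.5, 2.5, 0], "delta_rot": [0, 0, 41]}, {"linear": [-20, 2.8, 0], "delta_rot": [0, 0, 47]}, {"linear": [-22.5, 3.2, 0], "delta_rot": [0, 0, 53]}, {"linear": [-24.5, 3.5, 0], "delta_rot": [0, 0, 59]}, {"linear": [-25.6, 3.6, 0], "delta_rot": [0, 0, 65]}, {"linear": [-25.6, 3.6, 0], "delta_rot": [0, 0, 70]}]}}

```text
time_s: 21.32
tool_pos: [0.4547, 0.2586, 0.1063]
orientation: [0.717, -3.057, 0.002]
contact_force: [0.3, -0.4, 0.4]
gripper_width: 0.0124
finger_force: 15.0
```

{"fn": "servo_tool", "kwargs": {"increments": [{"linear": [0, 0, 0], "delta_rot": [0, 0, 6]}, {"linear": [0, 0, 0], "delta_rot": [0, 0, 12]}, {"linear": [0, 0, 0], "delta_rot": [0, 0, 16]}, {"linear": [0, 0, 0], "delta_rot": [0, 0, 16]}, {"linear": [0, 0, 0], "delta_rot": [0, 0, 16]}, {"linear": [0, 0, 0], "delta_rot": [0, 0, 16]}, {"linear": [0, 0, 0], "delta_rot": [0, 0, 16]}]}}

```text
time_s: 21.9
tool_pos: [0.4554, 0.2567, 0.1072]
orientation: [0.293, -3.127, 0.001]
contact_force: [-0.1, 0.2, 0.6]
gripper_width: 0.0127
finger_force: 15.0
```

```bash
python3 - <<'E'
from h import *
st(); to(.455,.257,.0275,-79.6)
cal=ctrl.get_calibration("wrist"); im=ctrl.get_image("wrist"); sc=ctrl.get_image("scene")
cv2.imwrite("pics/w3.png",im)
for st_,ce,l in blobs(mask(im,45,80,150,40),300)[:3]: print(ce,st_,rect("wrist",l,.006,cal))
cv2.imwrite("pics/v3.png",np.hstack([cv2.resize(im,(400,300)),cv2.resize(sc[180:330,140:340],(400,300))]))
E
```

```text
21.9 [0.4554 0.2567 0.1072] yaw -79.31 tilt [-0.0005 -0.0005] F [-0.1  0.2  0.6] w 0.0127 ff 15.0
lin [0.03 0.04 7.97] rot [-0.02 -0.03  0.29]
[325.03629803 178.93342955] [  239    89   173   195 27715] [416.2 252.3 131.1 110.   10.4]
```

View pics/v3.png

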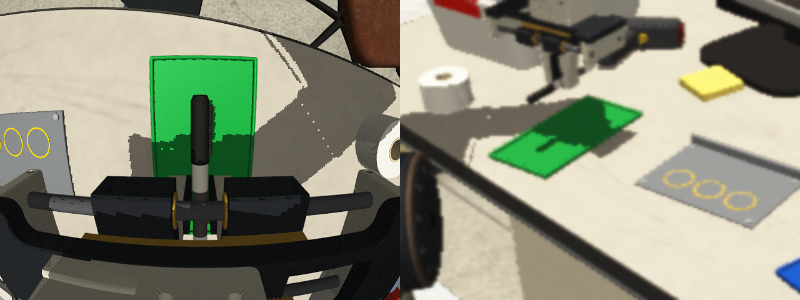

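The pen is held level over the green tray, aligned with its long axis. The tray's visible part spans (150–257, 57–178) in the half-size wrist view, with its centreline 2 mm to one side.

{"fn": "servo_tool", "kwargs": {"increments": [{"linear": [0, 0.2, 2], "delta_rot": [0, 0, 0]}, {"linear": [0, 0.2, 4], "delta_rot": [0, 0, 0]}, {"linear": [0, 0.2, 5.5], "delta_rot": [0, 0, 0]}, {"linear": [0, 0.2, 6.8], "delta_rot": [0, 0, 0]}, {"linear": [0, 0.2, 7.5], "delta_rot": [0, 0, 0]}, {"linear": [0, 0.2, 7.9], "delta_rot": [0, 0, 0]}, {"linear": [0, 0.2, 7.9], "delta_rot": [0, 0, 0]}, {"linear": [0, 0.2, 7.9], "delta_rot": [0, 0, 0]}, {"linear": [0, 0.2, 7.9], "delta_rot": [0, 0, 0]}, {"linear": [0, 0.2, 7.9], "delta_rot": [0, 0, 0]}]}}

```text
time_s: 22.83
tool_pos: [0.4555, 0.2593, 0.0294]
orientation: [-0.29, 3.127, 0.002]
contact_force: [0.7, -0.4, -0.5]
gripper_width: 0.0123
finger_force: 15.0
```

```bash
python3 -c "
from h import *
st(); to(.4555,.259,.0267,-79.6)"
```

```text
22.8333 [0.4555 0.2593 0.0294] yaw -79.39 tilt [0.001  0.0011] F [ 0.7 -0.4 -0.5] w 0.0123 ff 15.0
lin [ 0.01 -0.03  0.27] rot [0.05 0.07 0.21]
```

{"fn": "servo_tool", "kwargs": {"increments": [{"linear": [0, 0, 0.1], "delta_rot": [0, 0, 0]}, {"linear": [0, 0, 0.2], "delta_rot": [0, 0, 0]}, {"linear": [0, 0, 0.2], "delta_rot": [0, 0, 0]}, {"linear": [0, 0, 0.2], "delta_rot": [0, 0, 0]}, {"linear": [0, 0, 0.2], "delta_rot": [0, 0, 0]}]}}

```text
time_s: 23.25
tool_pos: [0.4552, 0.2589, 0.0266]
orientation: [-0.29, 3.128, 0.0]
contact_force: [0.8, 1.2, -0.4]
gripper_width: 0.0126
finger_force: 15.0
```

{"fn": "servo_tool", "kwargs": {"increments": [{"linear": [0, 0, 0], "delta_rot": [0, 0, 0]}, {"linear": [0, 0, 0], "delta_rot": [0, 0, 0]}, {"linear": [0, 0, 0], "delta_rot": [0, 0, 0]}, {"linear": [0, 0, 0], "delta_rot": [0, 0, 0]}, {"linear": [0, 0, 0], "delta_rot": [0, 0, 0]}, {"linear": [0, 0, -1], "delta_rot": [0, 0, 0]}, {"linear": [0, 0, -3], "delta_rot": [0, 0, 0]}, {"linear": [0, 0, -6], "delta_rot": [0, 0, 0]}, {"linear": [0, 0, -9], "delta_rot": [0, 0, 0]}, {"linear": [0, 0, -12], "delta_rot": [0, 0, 0]}, {"linear": [0, 0, -13], "delta_rot": [0, 0, 0]}, {"linear": [0, 0, -13], "delta_rot": [0, 0, 0]}], "gripper": -0.2}}

```text
time_s: 24.25
tool_pos: [0.4565, 0.2602, 0.1606]
orientation: [-0.291, 3.123, 0.007]
contact_force: [0.3, 1.0, 0.4]
gripper_width: 0.0353
finger_force: 0.0
```

```bash
python3 - <<'E'
from h import *
st(); to(.485,-.10,.1567,-9.6)
im=ctrl.get_image("wrist"); sc=ctrl.get_image("scene")
cv2.imwrite("pics/v4.png",np.hstack([cv2.resize(im,(400,300)),cv2.resize(sc[180:330,140:340],(400,300))]))
E
```

```text
24.25 [0.4565 0.2602 0.1606] yaw -79.37 tilt [0.0047 0.0048] F [0.3 1.  0.4] w 0.0353 ff 0.0
lin [  3.84 -35.93   0.24] rot [ -0.     0.41 -69.77]
```

View pics/v4.png

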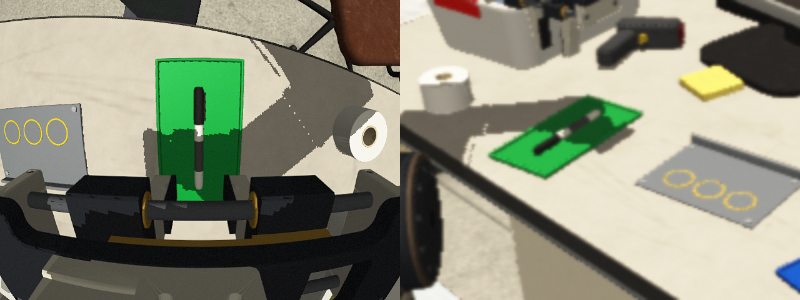

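The pen lies flat and lengthwise inside the green tray, from cap (200,90) to tail (198,188) in the half-size wrist view. The station is empty. Next the bottles go back, blue first because its ring is farthest.

{"fn": "servo_tool", "kwargs": {"increments": [{"linear": [0.7, -3, 0], "delta_rot": [0, 0, -5]}, {"linear": [1.4, -6.5, 0], "delta_rot": [0, 0, -11]}, {"linear": [2.1, -10, 0], "delta_rot": [0, 0, -17]}, {"linear": [2.9, -13.5, 0], "delta_rot": [0, 0, -23]}, {"linear": [3.6, -17, 0], "delta_rot": [0, 0, -29]}, {"linear": [4.3, -20.5, 0], "delta_rot": [0, 0, -35]}, {"linear": [5.1, -24, 0], "delta_rot": [0, 0, -41]}, {"linear": [5.8, -27.5, 0], "delta_rot": [0, 0, -47]}, {"linear": [6.5, -31, 0], "delta_rot": [0, 0, -53]}, {"linear": [7.3, -34.5, 0], "delta_rot": [0, 0, -59]}, {"linear": [8, -38, 0], "delta_rot": [0, 0, -65]}, {"linear": [8.7, -41, 0], "delta_rot": [0, 0, -69.8]}], "gripper": 0.5}}

```text
time_s: 25.35
tool_pos: [0.4439, -0.1619, 0.1554]
orientation: [2.033, -2.393, -0.002]
contact_force: [0.9, 0.0, 0.1]
gripper_width: 0.0653
finger_force: 0.0
```

{"fn": "servo_tool", "kwargs": {"increments": [{"linear": [0, 0, 0], "delta_rot": [0, 0, 0]}, {"linear": [0, 0, 0], "delta_rot": [0, 0, 0]}, {"linear": [0, 0, 0], "delta_rot": [0, 0, 0]}, {"linear": [0, 0, 0], "delta_rot": [0, 0, 0]}, {"linear": [0, 0, 0], "delta_rot": [0, 0, 0]}]}}

```text
time_s: 25.77
tool_pos: [0.445, -0.1592, 0.1563]
orientation: [2.029, -2.398, -0.001]
contact_force: [-0.8, 0.0, 0.6]
gripper_width: 0.0656
finger_force: 0.0
```

```bash
python3 - <<'E'
from h import *
st(); cal=ctrl.get_calibration("wrist"); im=ctrl.get_image("wrist")
for nm,(a,b) in dict(red=(0,6),yellow=(22,32)).items():
    for s,ce,l in blobs(mask(im,a,b,130,60),60)[:3]: print(nm,ce.round(1),s[:5],(plane("wrist",[ce],.071,cal)*1000).round(1))
cv2.imwrite("pics/v5.png",im)
to(.443,-.2595,.052,-9.6)
E
```

```text
25.7667 [ 0.445  -0.1592  0.1563] yaw -9.55 tilt [-0.0006  0.    ] F [-0.8  0.   0.6] w 0.0656 ff 0.0
red [101.6 108.4] [ 82  95  38  28 685] [[ 569.2 -282.1   71. ]]
red [139.5 106.7] [132  90  12  35 104] [[ 540.4 -274.9   71. ]]
yellow [193.5 168.4] [176 153  35  31 800] [[ 511.9 -227.7   71. ]]
yellow [286.2 362.1] [264 352  43  17 118] [[481.9 -81.8  71. ]]
yellow [302.5 377.9] [283 374  40  11  95] [[473.  -65.6  71. ]]
lin [ 9.93 -1.45 10.44] rot [ 0.02 -0.    0.07]
```

View pics/v5.png

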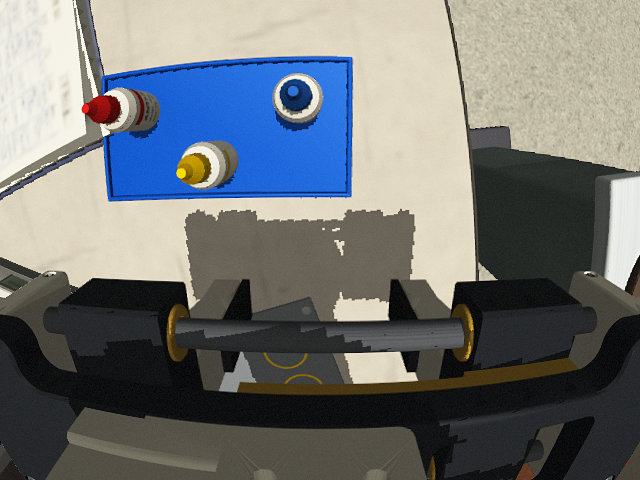

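All three bottles still stand in the blue tray, with caps at red (101,108), yellow (193,168) and blue (296,96). The positions match the release poses.

{"fn": "servo_tool", "kwargs": {"increments": [{"linear": [3, -0.4, 0], "delta_rot": [0, 0, 0]}, {"linear": [6.5, -0.9, 0], "delta_rot": [0, 0, 0]}, {"linear": [9, -1.3, 0], "delta_rot": [0, 0, 0]}, {"linear": [9.9, -1.45, 0], "delta_rot": [0, 0, 0]}, {"linear": [9.9, -1.45, 0], "delta_rot": [0, 0, 0]}, {"linear": [9.9, -1.45, 0], "delta_rot": [0, 0, 0]}, {"linear": [9.9, -1.45, 0], "delta_rot": [0, 0, 0]}, {"linear": [9.9, -1.45, 0], "delta_rot": [0, 0, 0]}]}}

```text
time_s: 26.48
tool_pos: [0.443, -0.2591, 0.1567]
orientation: [-2.029, 2.398, -0.0]
contact_force: [-0.6, -0.4, -0.1]
gripper_width: 0.0659
finger_force: 0.0
```

```bash
python3 -c "
from h import *
st();to(.443,-.2595,.0517,-9.6)"
```

```text
26.4833 [ 0.443  -0.2591  0.1567] yaw -9.53 tilt [0.0002 0.0001] F [-0.6 -0.4 -0.1] w 0.0659 ff 0.0
lin [ 4.00e-02 -1.00e-02  1.05e+01] rot [-0.01  0.01  0.07]
```

{"fn": "servo_tool", "kwargs": {"increments": [{"linear": [0.04, 0, 2], "delta_rot": [0, 0, 0]}, {"linear": [0.04, 0, 4], "delta_rot": [0, 0, 0]}, {"linear": [0.04, 0, 6.5], "delta_rot": [0, 0, 0]}, {"linear": [0.04, 0, 8.5], "delta_rot": [0, 0, 0]}, {"linear": [0.04, 0, 10], "delta_rot": [0, 0, 0]}, {"linear": [0.04, 0, 10.5], "delta_rot": [0, 0, 0]}, {"linear": [0.04, 0, 10.5], "delta_rot": [0, 0, 0]}, {"linear": [0.04, 0, 10.5], "delta_rot": [0, 0, 0]}, {"linear": [0.04, 0, 10.5], "delta_rot": [0, 0, 0]}, {"linear": [0.04, 0, 10.5], "delta_rot": [0, 0, 0]}]}}

```text
time_s: 27.32
tool_pos: [0.4436, -0.2606, 0.0527]
orientation: [-2.027, 2.398, -0.003]
contact_force: [-0.1, -0.7, 0.2]
gripper_width: 0.0656
finger_force: 0.0
```

{"fn": "servo_tool", "kwargs": {"increments": [{"linear": [0, 0, 0], "delta_rot": [0, 0, 0]}, {"linear": [0, 0, 0], "delta_rot": [0, 0, 0]}, {"linear": [0, 0, 0], "delta_rot": [0, 0, 0]}, {"linear": [0, 0, 0], "delta_rot": [0, 0, 0]}, {"linear": [0, 0, 0], "delta_rot": [0, 0, 0]}, {"linear": [0, 0, 0], "delta_rot": [0, 0, 0]}, {"linear": [0, 0, 0], "delta_rot": [0, 0, 0]}], "gripper": -0.5, "squeeze": 8}}

```text
time_s: 27.9
tool_pos: [0.4428, -0.2606, 0.0516]
orientation: [2.028, -2.4, 0.0]
contact_force: [-0.5, -0.4, 0.7]
gripper_width: 0.0327
finger_force: 8.0
```

```bash
python3 -c "
from h import *
st();to(.4797,.0501,.0527,9.03)"
```

```text
27.9 [ 0.4428 -0.2606  0.0516] yaw -9.6 tilt [ 0. -0.] F [-0.5 -0.4  0.7] w 0.0327 ff 8.0
lin [-31.25   1.54  -0.11] rot [ -0.    -0.   -18.63]
```

{"fn": "servo_tool", "kwargs": {"increments": [{"linear": [0, 0, -2], "delta_rot": [0, 0, 0]}, {"linear": [0, 0, -4], "delta_rot": [0, 0, 0]}, {"linear": [-1, 0.1, -6], "delta_rot": [0, 0, 0]}, {"linear": [-4, 0.2, -6], "delta_rot": [0, 0, -3]}, {"linear": [-7.5, 0.4, -6], "delta_rot": [0, 0, -6]}, {"linear": [-11, 0.5, -6], "delta_rot": [0, 0, -9]}, {"linear": [-14.5, 0.7, -6], "delta_rot": [0, 0, -12]}, {"linear": [-18, 0.9, -6], "delta_rot": [0, 0, -15]}, {"linear": [-21.5, 1.1, -6], "delta_rot": [0, 0, -18]}, {"linear": [-25, 1.2, -6], "delta_rot": [0, 0, -18.6]}, {"linear": [-28.5, 1.4, -6], "delta_rot": [0, 0, -18.6]}, {"linear": [-30.7, 1.5, -6], "delta_rot": [0, 0, -18.6]}]}}

```text
time_s: 28.9
tool_pos: [0.4795, 0.0474, 0.1117]
orientation: [-2.39, 2.038, -0.001]
contact_force: [0.8, -0.4, -1.2]
gripper_width: 0.033
finger_force: 8.0
```

```bash
python3 -c "
from h import *
st();to(.4797,.0501,.0527,9.03)"
```

```text
28.9 [0.4795 0.0474 0.1117] yaw 9.08 tilt [0.0007 0.0003] F [ 0.8 -0.4 -1.2] w 0.033 ff 8.0
lin [-0.26 -0.06  5.9 ] rot [-0.04  0.01  0.05]
```

{"fn": "servo_tool", "kwargs": {"increments": [{"linear": [-0.4, 0, 1], "delta_rot": [0, 0, 0]}, {"linear": [-0.4, 0, 2.5], "delta_rot": [0, 0, 0]}, {"linear": [-0.4, 0, 4], "delta_rot": [0, 0, 0]}, {"linear": [-0.4, 0, 5], "delta_rot": [0, 0, 0]}, {"linear": [-0.4, 0, 5.3], "delta_rot": [0, 0, 0]}, {"linear": [-0.4, 0, 5.3], "delta_rot": [0, 0, 0]}, {"linear": [-0.4, 0, 5.3], "delta_rot": [0, 0, 0]}, {"linear": [-0.4, 0, 5.3], "delta_rot": [0, 0, 0]}, {"linear": [-0.4, 0, 5.3], "delta_rot": [0, 0, 0]}, {"linear": [-0.4, 0, 5.3], "delta_rot": [0, 0, 0]}, {"linear": [-0.4, 0, 5.3], "delta_rot": [0, 0, 0]}]}}

```text
time_s: 29.82
tool_pos: [0.4788, 0.0487, 0.059]
orientation: [-2.388, 2.04, -0.001]
contact_force: [-0.7, 0.1, -0.9]
gripper_width: 0.0326
finger_force: 8.0
```

```bash
python3 -c "
from h import *
st();to(.4797,.0501,.0527,9.03)
for i in range(4): ctrl.get_image('side')
st();to(.4797,.0501,.0527,9.03)
cal=ctrl.get_calibration('wrist');im=ctrl.get_image('wrist');cv2.imwrite('pics/w6.png',im)
m=mask(im,105,125,130,40)
for s,ce,l in blobs(m,80)[:4]: print(ce.round(1),s)
"
```

```text
29.8167 [0.4788 0.0487 0.059 ] yaw 9.0 tilt [0.0008 0.0004] F [-0.7  0.1 -0.9] w 0.0326 ff 8.0
lin [-0.13 -0.11  0.63] rot [-0.05  0.02 -0.03]
30.0167 [0.4786 0.0486 0.0587] yaw 9.0 tilt [0.0002 0.0001] F [-1.4  0.4 -0.4] w 0.0328 ff 8.0
lin [-0.13 -0.13  0.6 ] rot [-0.01  0.   -0.03]
[319.9 364.9] [296 353  48  31 994]
[319.  281.1] [285 274  68  25 305]
[319.8 318. ] [303 314  34   8 156]
```

{"fn": "servo_tool", "kwargs": {"increments": [{"linear": [-0.05, -0.1, 0.2], "delta_rot": [0, 0, 0]}, {"linear": [-0.05, -0.1, 0.4], "delta_rot": [0, 0, 0]}, {"linear": [-0.05, -0.1, 0.55], "delta_rot": [0, 0, 0]}, {"linear": [-0.05, -0.1, 0.6], "delta_rot": [0, 0, 0]}, {"linear": [-0.05, -0.1, 0.6], "delta_rot": [0, 0, 0]}, {"linear": [-0.05, -0.1, 0.6], "delta_rot": [0, 0, 0]}, {"linear": [-0.05, -0.1, 0.6], "delta_rot": [0, 0, 0]}]}}

```text
time_s: 30.65
tool_pos: [0.4794, 0.0493, 0.0526]
orientation: [2.389, -2.04, -0.0]
contact_force: [-0.7, 0.2, 1.9]
gripper_width: 0.0325
finger_force: 8.0
```

```bash
python3 -c "
from h import *
st();to(.4797,.0491,.0527,9.03)"
```

```text
30.65 [0.4794 0.0493 0.0526] yaw 9.0 tilt [-0.0001 -0.    ] F [-0.7  0.2  1.9] w 0.0325 ff 8.0
lin [ 0.02 -0.02 -0.01] rot [ 0.01 -0.   -0.03]
```

{"fn": "servo_tool", "kwargs": {"increments": [{"linear": [0, 0, 0], "delta_rot": [0, 0, 0]}, {"linear": [0, 0, 0], "delta_rot": [0, 0, 0]}, {"linear": [0, 0, 0], "delta_rot": [0, 0, 0]}, {"linear": [0, 0, 0], "delta_rot": [0, 0, 0]}, {"linear": [0, 0, 0], "delta_rot": [0, 0, 0]}, {"linear": [0, 0, -1], "delta_rot": [0, 0, 0]}, {"linear": [0, 0, -3], "delta_rot": [0, 0, 0]}, {"linear": [0, 0, -6], "delta_rot": [0, 0, 0]}, {"linear": [0, 0, -9], "delta_rot": [0, 0, 0]}, {"linear": [0, 0, -10], "delta_rot": [0, 0, 0]}, {"linear": [0, 0, -10], "delta_rot": [0, 0, 0]}, {"linear": [0, 0, -10], "delta_rot": [0, 0, 0]}], "gripper": 0.5}}

```text
time_s: 31.65
tool_pos: [0.4795, 0.0494, 0.1529]
orientation: [-2.387, 2.04, -0.0]
contact_force: [-0.3, -0.3, -1.4]
gripper_width: 0.0658
finger_force: 0.0
```

```bash
python3 -c "
from h import *
st();to(.5145,-.2266,.152,-9.6)"
```

```text
31.65 [0.4795 0.0494 0.1529] yaw 8.99 tilt [0.0012 0.001 ] F [-0.3 -0.3 -1.4] w 0.0658 ff 0.0
lin [27.81  0.86  0.06] rot [-0.07  0.06 18.59]
```

{"fn": "servo_tool", "kwargs": {"increments": [{"linear": [3, 0.1, 0], "delta_rot": [0, 0, 2]}, {"linear": [6.5, 0.2, 0], "delta_rot": [0, 0, 5]}, {"linear": [10, 0.3, 0], "delta_rot": [0, 0, 8]}, {"linear": [13.5, 0.4, 0], "delta_rot": [0, 0, 11]}, {"linear": [17, 0.5, 0], "delta_rot": [0, 0, 14]}, {"linear": [20.5, 0.6, 0], "delta_rot": [0, 0, 17]}, {"linear": [24, 0.7, 0], "delta_rot": [0, 0, 18.6]}, {"linear": [26.5, 0.8, 0], "delta_rot": [0, 0, 18.6]}, {"linear": [27.8, 0.9, 0], "delta_rot": [0, 0, 18.6]}, {"linear": [27.8, 0.9, 0], "delta_rot": [0, 0, 18.6]}, {"linear": [27.8, 0.9, 0], "delta_rot": [0, 0, 18.6]}, {"linear": [27.8, 0.9, 0], "delta_rot": [0, 0, 18.6]}]}}

```text
time_s: 32.65
tool_pos: [0.5135, -0.226, 0.1517]
orientation: [2.027, -2.399, -0.002]
contact_force: [0.6, 0.4, -0.2]
gripper_width: 0.0659
finger_force: 0.0
```

{"fn": "servo_tool", "kwargs": {"increments": [{"linear": [0, 0, 1], "delta_rot": [0, 0, 0]}, {"linear": [0, 0, 1], "delta_rot": [0, 0, 0]}, {"linear": [0, 0, 1], "delta_rot": [0, 0, 0]}]}}

```text
time_s: 32.9
tool_pos: [0.5136, -0.2258, 0.1418]
orientation: [2.029, -2.398, -0.002]
contact_force: [0.4, -0.2, -0.1]
gripper_width: 0.0657
finger_force: 0.0
```

```bash
python3 -c "
from h import *
st();to(.5145,-.2266,.0517,-9.6)"
```

```text
32.9 [ 0.5136 -0.2258  0.1418] yaw -9.53 tilt [-0.0014  0.0003] F [ 0.4 -0.2 -0.1] w 0.0657 ff 0.0
lin [ 0.07 -0.12  9.01] rot [0.08 0.   0.07]
```

{"fn": "servo_tool", "kwargs": {"increments": [{"linear": [0, -0.1, 2], "delta_rot": [0, 0, 0]}, {"linear": [0, -0.1, 4], "delta_rot": [0, 0, 0]}, {"linear": [0, -0.1, 6], "delta_rot": [0, 0, 0]}, {"linear": [0, -0.1, 8], "delta_rot": [0, 0, 0]}, {"linear": [0, -0.1, 9], "delta_rot": [0, 0, 0]}, {"linear": [0, -0.1, 9], "delta_rot": [0, 0, 0]}, {"linear": [0, -0.1, 9], "delta_rot": [0, 0, 0]}, {"linear": [0, -0.1, 9], "delta_rot": [0, 0, 0]}, {"linear": [0, -0.1, 9], "delta_rot": [0, 0, 0]}, {"linear": [0, -0.1, 9], "delta_rot": [0, 0, 0]}]}}

```text
time_s: 33.73
tool_pos: [0.5158, -0.227, 0.0537]
orientation: [-2.027, 2.398, -0.002]
contact_force: [0.5, -0.8, -0.2]
gripper_width: 0.0659
finger_force: 0.0
```

{"fn": "servo_tool", "kwargs": {"increments": [{"linear": [0, 0, 0], "delta_rot": [0, 0, 0]}, {"linear": [0, 0, 0], "delta_rot": [0, 0, 0]}, {"linear": [0, 0, 0], "delta_rot": [0, 0, 0]}, {"linear": [0, 0, 0], "delta_rot": [0, 0, 0]}, {"linear": [0, 0, 0], "delta_rot": [0, 0, 0]}, {"linear": [0, 0, 0], "delta_rot": [0, 0, 0]}, {"linear": [0, 0, 0], "delta_rot": [0, 0, 0]}], "gripper": -0.5}}

```text
time_s: 34.32
tool_pos: [0.515, -0.2269, 0.0525]
orientation: [2.028, -2.4, -0.0]
contact_force: [0.1, -0.0, 0.8]
gripper_width: 0.0329
finger_force: 8.0
```

```bash
python3 -c "
from h import *
st();to(.4873,.0009,.0527,9.03)"
```

```text
34.3167 [ 0.515  -0.2269  0.0525] yaw -9.61 tilt [-0.0001  0.    ] F [ 0.1 -0.   0.8] w 0.0329 ff 8.0
lin [-2.20e+01  6.53e+00 -2.00e-02] rot [ 1.000e-02  0.000e+00 -1.864e+01]
```

{"fn": "servo_tool", "kwargs": {"increments": [{"linear": [0, 0, -2], "delta_rot": [0, 0, 0]}, {"linear": [0, 0, -4], "delta_rot": [0, 0, 0]}, {"linear": [-1, 0.3, -6], "delta_rot": [0, 0, 0]}, {"linear": [-4, 1.2, -6], "delta_rot": [0, 0, -3]}, {"linear": [-7.5, 2.2, -6], "delta_rot": [0, 0, -6]}, {"linear": [-11, 3.3, -6], "delta_rot": [0, 0, -9]}, {"linear": [-14.5, 4.3, -6], "delta_rot": [0, 0, -12]}, {"linear": [-18, 5.3, -6], "delta_rot": [0, 0, -15]}, {"linear": [-20.5, 6.1, -6], "delta_rot": [0, 0, -18]}, {"linear": [-22, 6.5, -6], "delta_rot": [0, 0, -18.6]}, {"linear": [-22, 6.5, -6], "delta_rot": [0, 0, -18.6]}, {"linear": [-22, 6.5, -6], "delta_rot": [0, 0, -18.6]}]}}

```text
time_s: 35.32
tool_pos: [0.4876, 0.0017, 0.1126]
orientation: [-2.391, 2.038, -0.0]
contact_force: [-0.5, -0.3, -1.6]
gripper_width: 0.0328
finger_force: 8.0
```

{"fn": "servo_tool", "kwargs": {"increments": [{"linear": [0, 0, 1], "delta_rot": [0, 0, 0]}, {"linear": [0, 0, 2.5], "delta_rot": [0, 0, 0]}, {"linear": [0, 0, 4], "delta_rot": [0, 0, 0]}, {"linear": [0, 0, 5], "delta_rot": [0, 0, 0]}, {"linear": [0, 0, 5.3], "delta_rot": [0, 0, 0]}, {"linear": [0, 0, 5.3], "delta_rot": [0, 0, 0]}, {"linear": [0, 0, 5.3], "delta_rot": [0, 0, 0]}, {"linear": [0, 0, 5.3], "delta_rot": [0, 0, 0]}, {"linear": [0, 0, 5.3], "delta_rot": [0, 0, 0]}, {"linear": [0, 0, 5.3], "delta_rot": [0, 0, 0]}, {"linear": [0, 0, 5.3], "delta_rot": [0, 0, 0]}]}}

```text
time_s: 36.23
tool_pos: [0.4879, 0.001, 0.06]
orientation: [-2.388, 2.04, -0.001]
contact_force: [0.5, 0.2, -0.6]
gripper_width: 0.0328
finger_force: 8.0
```

```bash
python3 -c "
from h import *
st();to(.4873,.0007,.0535,9.03)"
```

```text
36.2333 [0.4879 0.001  0.06  ] yaw 9.0 tilt [0.0008 0.0003] F [ 0.5  0.2 -0.6] w 0.0328 ff 8.0
lin [0.02 0.06 0.65] rot [-0.05  0.01 -0.03]
```

{"fn": "servo_tool", "kwargs": {"increments": [{"linear": [0, 0.03, 0.2], "delta_rot": [0, 0, 0]}, {"linear": [0, 0.03, 0.4], "delta_rot": [0, 0, 0]}, {"linear": [0, 0.03, 0.55], "delta_rot": [0, 0, 0]}, {"linear": [0, 0.03, 0.62], "delta_rot": [0, 0, 0]}, {"linear": [0, 0.03, 0.62], "delta_rot": [0, 0, 0]}, {"linear": [0, 0.03, 0.62], "delta_rot": [0, 0, 0]}, {"linear": [0, 0.03, 0.62], "delta_rot": [0, 0, 0]}]}}

```text
time_s: 36.82
tool_pos: [0.4871, 0.0007, 0.0533]
orientation: [2.389, -2.04, -0.0]
contact_force: [-2.0, 0.1, 4.8]
gripper_width: 0.0329
finger_force: 8.0
```

```bash
python3 -c "
from h import *
st();to(.4873,.0007,.0535,9.03)"
```

```text
36.8167 [0.4871 0.0007 0.0533] yaw 9.0 tilt [-0.0005 -0.0002] F [-2.   0.1  4.8] w 0.0329 ff 8.0
lin [ 0.01 -0.02 -0.02] rot [ 0.03 -0.01 -0.03]
```

Contact force is 5 N, so the bottle is seated. Release it and go to red.

{"fn": "servo_tool", "kwargs": {"increments": [{"linear": [0, 0, 0], "delta_rot": [0, 0, 0]}, {"linear": [0, 0, 0], "delta_rot": [0, 0, 0]}, {"linear": [0, 0, 0], "delta_rot": [0, 0, 0]}, {"linear": [0, 0, 0], "delta_rot": [0, 0, 0]}, {"linear": [0, 0, 0], "delta_rot": [0, 0, 0]}, {"linear": [0, 0, -1], "delta_rot": [0, 0, 0]}, {"linear": [0, 0, -3], "delta_rot": [0, 0, 0]}, {"linear": [0, 0, -6], "delta_rot": [0, 0, 0]}, {"linear": [0, 0, -9], "delta_rot": [0, 0, 0]}, {"linear": [0, 0, -10], "delta_rot": [0, 0, 0]}, {"linear": [0, 0, -10], "delta_rot": [0, 0, 0]}, {"linear": [0, 0, -10], "delta_rot": [0, 0, 0]}], "gripper": 0.5}}

```text
time_s: 37.82
tool_pos: [0.4875, 0.001, 0.1537]
orientation: [-2.387, 2.04, -0.001]
contact_force: [-0.5, -0.0, -0.9]
gripper_width: 0.0661
finger_force: 0.0
```

```bash
python3 -c "
from h import *
st();to(.5715,-.2817,.152,-9.6)"
```

```text
37.8167 [0.4875 0.001  0.1537] yaw 8.99 tilt [0.0014 0.0009] F [-0.5 -0.  -0.9] w 0.0661 ff 0.0
lin [29.23 -3.88  0.15] rot [-0.08  0.05 18.59]
```

{"fn": "servo_tool", "kwargs": {"increments": [{"linear": [3, -0.4, 0], "delta_rot": [0, 0, 2]}, {"linear": [6.5, -0.9, 0], "delta_rot": [0, 0, 5]}, {"linear": [10, -1.3, 0], "delta_rot": [0, 0, 8]}, {"linear": [13.5, -1.8, 0], "delta_rot": [0, 0, 11]}, {"linear": [17, -2.3, 0], "delta_rot": [0, 0, 14]}, {"linear": [20.5, -2.7, 0], "delta_rot": [0, 0, 17]}, {"linear": [24, -3.2, 0], "delta_rot": [0, 0, 18.6]}, {"linear": [27.5, -3.7, 0], "delta_rot": [0, 0, 18.6]}, {"linear": [29.2, -3.9, 0], "delta_rot": [0, 0, 18.6]}, {"linear": [29.2, -3.9, 0], "delta_rot": [0, 0, 18.6]}, {"linear": [29.2, -3.9, 0], "delta_rot": [0, 0, 18.6]}, {"linear": [29.2, -3.9, 0], "delta_rot": [0, 0, 18.6]}]}}

```text
time_s: 38.82
tool_pos: [0.5706, -0.2811, 0.1517]
orientation: [2.026, -2.399, -0.004]
contact_force: [0.4, 0.5, 0.0]
gripper_width: 0.0656
finger_force: 0.0
```

{"fn": "servo_tool", "kwargs": {"increments": [{"linear": [0, 0, 1], "delta_rot": [0, 0, 0]}, {"linear": [0, 0, 1], "delta_rot": [0, 0, 0]}, {"linear": [0, 0, 1], "delta_rot": [0, 0, 0]}]}}

```text
time_s: 39.07
tool_pos: [0.571, -0.2804, 0.1425]
orientation: [2.029, -2.398, -0.002]
contact_force: [-0.7, -0.3, 0.6]
gripper_width: 0.0657
finger_force: 0.0
```

```bash
python3 -c "
from h import *
st();to(.5715,-.2817,.0517,-9.6)"
```

```text
39.0667 [ 0.571  -0.2804  0.1425] yaw -9.54 tilt [-0.0016  0.0005] F [-0.7 -0.3  0.6] w 0.0657 ff 0.0
lin [ 0.12 -0.09  9.08] rot [0.09 0.01 0.06]
```

{"fn": "servo_tool", "kwargs": {"increments": [{"linear": [0.03, 0, 2], "delta_rot": [0, 0, 0]}, {"linear": [0.03, 0, 4], "delta_rot": [0, 0, 0]}, {"linear": [0.03, 0, 6], "delta_rot": [0, 0, 0]}, {"linear": [0.03, 0, 8], "delta_rot": [0, 0, 0]}, {"linear": [0.03, 0, 9.05], "delta_rot": [0, 0, 0]}, {"linear": [0.03, 0, 9.05], "delta_rot": [0, 0, 0]}, {"linear": [0.03, 0, 9.05], "delta_rot": [0, 0, 0]}, {"linear": [0.03, 0, 9.05], "delta_rot": [0, 0, 0]}, {"linear": [0.03, 0, 9.05], "delta_rot": [0, 0, 0]}, {"linear": [0.03, 0, 9.05], "delta_rot": [0, 0, 0]}]}}

```text
time_s: 39.9
tool_pos: [0.5723, -0.2819, 0.0542]
orientation: [-2.027, 2.398, -0.003]
contact_force: [0.3, 0.3, 0.6]
gripper_width: 0.066
finger_force: 0.0
```

{"fn": "servo_tool", "kwargs": {"increments": [{"linear": [0, 0, 0], "delta_rot": [0, 0, 0]}, {"linear": [0, 0, 0], "delta_rot": [0, 0, 0]}, {"linear": [0, 0, 0], "delta_rot": [0, 0, 0]}, {"linear": [0, 0, 0], "delta_rot": [0, 0, 0]}, {"linear": [0, 0, 0], "delta_rot": [0, 0, 0]}, {"linear": [0, 0, 0], "delta_rot": [0, 0, 0]}, {"linear": [0, 0, 0], "delta_rot": [0, 0, 0]}], "gripper": -0.5}}

```text
time_s: 40.48
tool_pos: [0.5715, -0.2818, 0.0529]
orientation: [2.028, -2.399, 0.0]
contact_force: [-0.1, 0.7, -0.2]
gripper_width: 0.0331
finger_force: 8.0
```

```bash
python3 -c "
from h import *
st();to(.4951,-.0486,.0527,9.03)"
```

```text
40.4833 [ 0.5715 -0.2818  0.0529] yaw -9.6 tilt [-0.0001 -0.0001] F [-0.1  0.7 -0.2] w 0.0331 ff 8.0
lin [-2.172e+01  1.142e+01  2.000e-02] rot [  0.    -0.   -18.63]
```

{"fn": "servo_tool", "kwargs": {"increments": [{"linear": [0, 0, -2], "delta_rot": [0, 0, 0]}, {"linear": [0, 0, -4], "delta_rot": [0, 0, 0]}, {"linear": [-1, 0.5, -6], "delta_rot": [0, 0, 0]}, {"linear": [-4, 2.1, -6], "delta_rot": [0, 0, -3]}, {"linear": [-7.2, 3.8, -6], "delta_rot": [0, 0, -6]}, {"linear": [-10.4, 5.5, -6], "delta_rot": [0, 0, -9]}, {"linear": [-13.6, 7.1, -6], "delta_rot": [0, 0, -12]}, {"linear": [-16.8, 8.8, -6], "delta_rot": [0, 0, -15]}, {"linear": [-20, 10.5, -6], "delta_rot": [0, 0, -18]}, {"linear": [-21.7, 11.4, -6], "delta_rot": [0, 0, -18.6]}, {"linear": [-21.7, 11.4, -6], "delta_rot": [0, 0, -18.6]}, {"linear": [-21.7, 11.4, -6], "delta_rot": [0, 0, -18.6]}]}}

```text
time_s: 41.48
tool_pos: [0.4952, -0.0478, 0.1132]
orientation: [-2.391, 2.037, -0.0]
contact_force: [0.4, 0.1, -0.8]
gripper_width: 0.0328
finger_force: 8.0
```

{"fn": "servo_tool", "kwargs": {"increments": [{"linear": [0, 0, 1], "delta_rot": [0, 0, 0]}, {"linear": [0, 0, 2.5], "delta_rot": [0, 0, 0]}, {"linear": [0, 0, 4], "delta_rot": [0, 0, 0]}, {"linear": [0, 0, 5], "delta_rot": [0, 0, 0]}, {"linear": [0, 0, 5.3], "delta_rot": [0, 0, 0]}, {"linear": [0, 0, 5.3], "delta_rot": [0, 0, 0]}, {"linear": [0, 0, 5.3], "delta_rot": [0, 0, 0]}, {"linear": [0, 0, 5.3], "delta_rot": [0, 0, 0]}, {"linear": [0, 0, 5.3], "delta_rot": [0, 0, 0]}, {"linear": [0, 0, 5.3], "delta_rot": [0, 0, 0]}, {"linear": [0, 0, 5.3], "delta_rot": [0, 0, 0]}]}}

```text
time_s: 42.4
tool_pos: [0.4956, -0.0487, 0.0603]
orientation: [-2.388, 2.04, -0.001]
contact_force: [-0.1, -0.2, -0.6]
gripper_width: 0.0329
finger_force: 8.0
```

```bash
python3 -c "
from h import *
st();to(.4951,-.0487,.0539,9.03)"
```

```text
42.4 [ 0.4956 -0.0487  0.0603] yaw 9.0 tilt [0.0009 0.0002] F [-0.1 -0.2 -0.6] w 0.0329 ff 8.0
lin [-0.01  0.05  0.64] rot [-0.06  0.01 -0.03]
```

{"fn": "servo_tool", "kwargs": {"increments": [{"linear": [0, 0.03, 0.2], "delta_rot": [0, 0, 0]}, {"linear": [0, 0.03, 0.4], "delta_rot": [0, 0, 0]}, {"linear": [0, 0.03, 0.55], "delta_rot": [0, 0, 0]}, {"linear": [0, 0.03, 0.6], "delta_rot": [0, 0, 0]}, {"linear": [0, 0.03, 0.6], "delta_rot": [0, 0, 0]}, {"linear": [0, 0.03, 0.6], "delta_rot": [0, 0, 0]}, {"linear": [0, 0.03, 0.6], "delta_rot": [0, 0, 0]}]}}

```text
time_s: 42.98
tool_pos: [0.4949, -0.0489, 0.0538]
orientation: [2.389, -2.04, -0.0]
contact_force: [-0.4, 0.7, 0.3]
gripper_width: 0.0333
finger_force: 8.0
```

```bash
python3 -c "
from h import *
st();to(.4951,-.0487,.0539,9.03)"
```

```text
42.9833 [ 0.4949 -0.0489  0.0538] yaw 9.0 tilt [-0.0003 -0.    ] F [-0.4  0.7  0.3] w 0.0333 ff 8.0
lin [-0.01 -0.03 -0.01] rot [ 0.02  0.   -0.03]
```

{"fn": "servo_tool", "kwargs": {"increments": [{"linear": [0, 0, 0.05], "delta_rot": [0, 0, 0]}, {"linear": [0, 0, 0.05], "delta_rot": [0, 0, 0]}, {"linear": [0, 0, 0.05], "delta_rot": [0, 0, 0]}]}}

```text
time_s: 43.23
tool_pos: [0.495, -0.0489, 0.0537]
orientation: [-2.389, 2.04, -0.0]
contact_force: [-2.0, -0.0, 5.6]
gripper_width: 0.0328
finger_force: 8.0
```

{"fn": "servo_tool", "kwargs": {"increments": [{"linear": [0, 0, 0], "delta_rot": [0, 0, 0]}, {"linear": [0, 0, 0], "delta_rot": [0, 0, 0]}, {"linear": [0, 0, 0], "delta_rot": [0, 0, 0]}, {"linear": [0, 0, 0], "delta_rot": [0, 0, 0]}, {"linear": [0, 0, 0], "delta_rot": [0, 0, 0]}, {"linear": [0, 0, -1], "delta_rot": [0, 0, 0]}, {"linear": [0, 0, -3], "delta_rot": [0, 0, 0]}, {"linear": [0, 0, -6], "delta_rot": [0, 0, 0]}, {"linear": [0, 0, -9], "delta_rot": [0, 0, 0]}, {"linear": [0, 0, -12], "delta_rot": [0, 0, 0]}, {"linear": [0, 0, -15], "delta_rot": [0, 0, 0]}, {"linear": [0, 0, -19], "delta_rot": [0, 0, 0]}], "gripper": 0.5}}

```text
time_s: 44.23
tool_pos: [0.4936, -0.049, 0.2434]
orientation: [2.387, -2.039, -0.003]
contact_force: [1.0, 1.4, -0.7]
gripper_width: 0.0657
finger_force: 0.0
```

{"fn": "servo_tool", "kwargs": {"increments": [{"linear": [-3, 0, 0], "delta_rot": [0, 0, 0]}, {"linear": [-6.5, -0.6, 0], "delta_rot": [0, 0, 0]}, {"linear": [-9.5, -1, 0], "delta_rot": [0, 0, 0]}, {"linear": [-10.8, -1.2, 0], "delta_rot": [0, 0, 0]}, {"linear": [-10.8, -1.2, 0], "delta_rot": [0, 0, 0]}, {"linear": [-10.8, -1.2, 0], "delta_rot": [0, 0, 0]}, {"linear": [-10.8, -1.2, 0], "delta_rot": [0, 0, 0]}, {"linear": [-10.8, -1.2, 0], "delta_rot": [0, 0, 0]}]}}

```text
time_s: 44.9
tool_pos: [0.4899, 0.059, 0.2433]
orientation: [2.388, -2.041, -0.0]
contact_force: [0.0, -0.8, -0.6]
gripper_width: 0.0657
finger_force: 0.0
```

```bash
python3 - <<'E'
from h import *
from scipy.optimize import least_squares
st(); cal=ctrl.get_calibration("wrist"); W=ctrl.get_image("wrist"); sc=ctrl.get_image("scene"); st()
cv2.imwrite('pics/w7.png',W)
P=lambda px,z:(plane("wrist",px,z,cal)*1000).round(1)[:,:2]
def pix(X):
    R=np.array(cal["R"]);v=R@X+np.array(cal["t"]);r=np.hypot(v[0],v[1]);th=np.arctan2(r,v[2]);return np.array([cal["cx"],cal["cy"]])+cal["fx"]*th*v[:2]/r
ring=dict(red=(.4951,-.0489),yellow=(.4873,.0006),blue=(.4795,.0501))
y=mask(W,18,35,100,40)
for nm,(a,b) in dict(red=(0,6),yellow=(22,32),blue=(105,125)).items():
    q=pix(np.array([*ring[nm],.072])); m=mask(W,a,b,130,40);k=np.zeros_like(m);cv2.circle(k,tuple(int(v) for v in q),18,1,-1)
    for s,ce,l in blobs(m*k,100)[:1]: print(nm,ce.round(1),s,P([ce],.072))
cv2.imwrite("pics/v7.png",np.hstack([cv2.resize(W[40:265,200:400],(400,450)),cv2.resize(sc[170:350,180:340],(400,450))]))
E
```

```text
44.9 [0.4899 0.059  0.2433] yaw 8.96 tilt [-0.0003 -0.0002] F [ 0.  -0.8 -0.6] w 0.0657 ff 0.0
45.0 [0.4899 0.0589 0.2433] yaw 8.94 tilt [-0.0001 -0.0001] F [-0.7 -0.3  0.6] w 0.0659 ff 0.0
red [334.2  94.1] [323  83  23  24 351] [[493.8 -48.9]]
yellow [334.  153.9] [323 143  23  23 393] [[4.861e+02 1.000e-01]]
blue [333.5 212.5] [323 201  22  24 397] [[478.5  49.2]]
```

View pics/v7.png

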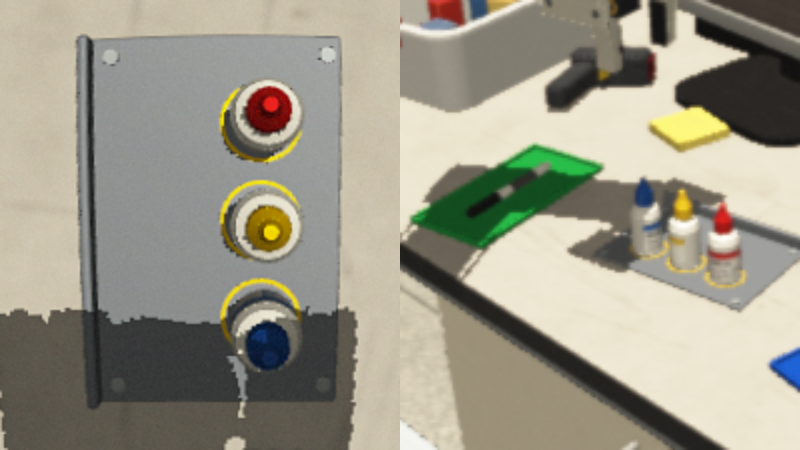

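All three stand upright on their rings, and the pen lies in the green tray. The caps read 1.4 mm lower in x than at the start, equally for all three, so I check the rings in the same picture.

```bash
python3 - <<'E'
from h import *
from scipy.optimize import least_squares
cal=ctrl.get_calibration("wrist"); W=cv2.imread('pics/w7.png')
y=mask(W,18,35,100,40)
for c in ((332,99),(332,152),(332,203)):
    k=np.zeros_like(y);k[60:240,300:360]=1
    ys,xs=np.nonzero(y*k);d=np.hypot(xs-c[0],ys-c[1]);s=(d>16)&(d<25)
    Q=plane("wrist",np.c_[xs,ys][s],.004,cal)[:,:2]*1000
    f=least_squares(lambda q:np.hypot(*(Q-q[:2]).T)-19.5,Q.mean(0),loss='soft_l1')
    print('ring',f.x.round(1),s.sum(),np.sqrt((f.fun**2).mean()).round(2))
P=lambda px,z:(plane("wrist",px,z,cal)*1000).round(1)[:,:2]
E
```

```text
ring [495.2 -49. ] 176 0.7
ring [487.4   0.5] 180 0.7
ring [479.6  50.1] 196 0.81
```

```bash
python3 -c "
from rig import ctrl
print(ctrl.job_done())"
```

```text
the job is handed in; nothing more can be done
None
```

The job is handed in at 45 s: the pen lies flat and lengthwise in the green tray, and all three bottles are back upright on their own rings, about 1.4 mm off centre by the last camera check.

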